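Unmould the tarts over a can and box them

TASK

Take the jam tarts out of their loose-bottomed tins: stand each tin centred on the little can and press its ring right down to the worktop, so that the can pushes the tart up on its loose base, then lift the tart off with its base and stand it the right way up in the enamel box. Put the empty rings back on the wire rack, lying flat, and when all the tarts are packed set the wooden lid on the box so that it sits fully home and level. Unmould the tarts only over the can, never turn one over, leave the can standing, and leave the jam jar and the timer where they are.

Things in the scene. Friction and masses are not known exactly. Their poses are not given: they have to be found in the camera images.
- rack: wire cooling rack, 250 x 130 mm, its wires' top 22 mm above the worktop; does not move during the job. Origin: under its centre, on the worktop; x along its length, z up. It stands either on the left or on the right.
- box: white enamel box, open on top, 222 x 128 x 48 mm outside, 212 x 118 mm inside (walls and floor 5 mm); does not move during the job. Origin: under its centre, on the worktop; x lengthwise, z up. Room for three tarts in a row along x, 66 mm apart. It and the rack stand on oppopoint sides, left or right.
- lid: wooden lid of the box: plate 230 x 136 x 10 mm, under it a plug 206 x 112 x 8 mm that goes inside the box walls (3 mm play) while the plate rests on the rim; 220 g. On top a grip block 90 mm along x, 18 mm wide, 18 to 40 mm above the origin. Origin: centre of the plug's underside; x lengthwise, z up. Starts plug down on the worktop; seated, its origin is 40 mm above the box's origin.
- can: squat full tin can, 49 mm in diameter, 44 mm high, 200 g, loose, standing on the worktop. Origin: centre of its underside; z up.
- ring0: ring of tin 0: plain metal ring, 68 mm outside, 63 mm inside, 34 mm high, 70 g; at its foot an inward lip (54 mm inside, 4 mm thick) carries the base of tart 0; the can passes through the lip. Origin: centre of its foot; z up. Starts standing on the rack; a tin whose tart is absent has no base either and is just an empty ring.
- ring1: ring of tin 1: plain metal ring, 68 mm outside, 63 mm inside, 34 mm high, 70 g; at its foot an inward lip (54 mm inside, 4 mm thick) carries the base of tart 1; the can passes through the lip. Origin: centre of its foot; z up. Starts standing on the rack; a tin whose tart is absent has no base either and is just an empty ring.
- ring2: ring of tin 2: plain metal ring, 68 mm outside, 63 mm inside, 34 mm high, 70 g; at its foot an inward lip (54 mm inside, 4 mm thick) carries the base of tart 2; the can passes through the lip. Origin: centre of its foot; z up. Starts standing on the rack; a tin whose tart is absent has no base either and is just an empty ring.
- tart0: round jam tart and its loose metal base, one piece, 90 g: base 60 mm in diameter, 2.5 mm thick; tart 58 mm in diameter, straight sides, 22 mm high with the base. Origin: centre of the base's underside; z up. Starts in ring 0 on the lip, its top 8 mm below the ring's rim. None if absent.
- tart1: round jam tart and its loose metal base, one piece, 90 g: base 60 mm in diameter, 2.5 mm thick; tart 58 mm in diameter, straight sides, 22 mm high with the base. Origin: centre of the base's underside; z up. Starts in ring 1 on the lip, its top 8 mm below the ring's rim. None if absent.
- tart2: round jam tart and its loose metal base, one piece, 90 g: base 60 mm in diameter, 2.5 mm thick; tart 58 mm in diameter, straight sides, 22 mm high with the base. Origin: centre of the base's underside; z up. Starts in ring 2 on the lip, its top 8 mm below the ring's rim. None if absent.
- jam_jar: small closed jam jar, 56 mm in diameter, 76 mm high, loose bystander. Origin: centre of its underside.
- timer: round kitchen timer, 63 mm in diameter, 41 mm high, loose bystander. Origin: centre of its underside.

How it is judged:
On the way, in this order (a step that is already met when the one before it is completed fails the run):
1. a tart stands on the can, pushed up clear of its ring, which has gone right down to the worktop (((horizontal distance between tart0 and can below 0.03 m and horizontal distance between ring0 and can below 0.02 m and z of tart0 in the frame of ring0 above 0.036 m and height (world z) of ring0 below 0.008 m and angle between tart0's own z axis and vertical below 0.15 rad) or (horizontal distance between tart1 and can below 0.03 m and horizontal distance between ring1 and can below 0.02 m and z of tart1 in the frame of ring1 above 0.036 m and height (world z) of ring1 below 0.008 m and angle between tart1's own z axis and vertical below 0.15 rad) or (horizontal distance between tart2 and can below 0.03 m and horizontal distance between ring2 and can below 0.02 m and z of tart2 in the frame of ring2 above 0.036 m and height (world z) of ring2 below 0.008 m and angle between tart2's own z axis and vertical below 0.15 rad))), for 0.2 s.
2. all the tarts stand upright on the floor of the box (x of tart0 in the frame of box between -0.079 and 0.079 m and y of tart0 in the frame of box between -0.032 and 0.032 m and z of tart0 in the frame of box between 0.001 and 0.011 m and angle between each of tart0, tart1, tart2's own z axis and vertical below 0.1 rad and x of tart1 in the frame of box between -0.079 and 0.079 m and y of tart1 in the frame of box between -0.032 and 0.032 m and z of tart1 in the frame of box between 0.001 and 0.011 m and x of tart2 in the frame of box between -0.079 and 0.079 m and y of tart2 in the frame of box between -0.032 and 0.032 m and z of tart2 in the frame of box between 0.001 and 0.011 m), for 0.2 s.
3. the lid sits home and level on the box (x of lid in the frame of box between -0.0065 and 0.0065 m and y of lid in the frame of box between -0.0065 and 0.0065 m and z of lid in the frame of box between 0.037 and 0.0425 m and angle between lid's own z axis and vertical below 0.03 rad and angle between the x axis of lid and the x axis of box, either way round below 0.1 rad), for 0.2 s.
At the end, for the whole second after the job is handed in: Each tart stands upright (0.1 rad) on the box floor; each empty ring lies flat on the rack, either way up; the lid's plug is inside the box (within 2.5 mm of its seated height, 6.5 mm sideways, level within 0.03 rad); the can stands upright; all at rest (all of step 2 and all of step 3 and x of ring0 in the frame of rack between -0.118 and 0.118 m and y of ring0 in the frame of rack between -0.058 and 0.058 m and z of ring0 in the frame of rack between 0.017 and 0.061 m and angle between the z axis of each of ring0, ring1, ring2 and the z axis of rack, either way round below 0.1 rad and x of ring1 in the frame of rack between -0.118 and 0.118 m and y of ring1 in the frame of rack between -0.058 and 0.058 m and z of ring1 in the frame of rack between 0.017 and 0.061 m and x of ring2 in the frame of rack between -0.118 and 0.118 m and y of ring2 in the frame of rack between -0.058 and 0.058 m and z of ring2 in the frame of rack between 0.017 and 0.061 m and angle between can's own z axis and vertical below 0.1 rad and linear speed of each of lid, can, tart0, tart1, tart2, ring0, ring1, ring2 below 0.02 m/s); the robot touches nothing.
It fails at once if tart 0 comes up out of its ring elsewhere than over the can (horizontal distance between tart0 and ring0 below 0.02 m and z of tart0 in the frame of ring0 between 0.014 and 0.03 m and horizontal distance between tart0 and can above 0.06 m).
It fails at once if tart 1 comes up out of its ring elsewhere than over the can (horizontal distance between tart1 and ring1 below 0.02 m and z of tart1 in the frame of ring1 between 0.014 and 0.03 m and horizontal distance between tart1 and can above 0.06 m).
It fails at once if tart 2 comes up out of its ring elsewhere than over the can (horizontal distance between tart2 and ring2 below 0.02 m and z of tart2 in the frame of ring2 between 0.014 and 0.03 m and horizontal distance between tart2 and can above 0.06 m).
It fails at once if a tart is turned over (angle between any of tart0, tart1, tart2's own z axis and vertical above 1.2 rad).
It fails at once if the jam jar or the timer is pushed away (more than 40 mm) (distance of any of jam_jar, timer from where it was at the start of the episode above 0.04 m).
Of tart0, tart1, tart2 only 2 to 3 are there at a start; the rules pass over those that are not, and their reading is None.
At some moment in a run one of lid, can may be knocked a few centimetres aside while the robot is not near it.
Once in a run the grip may slacken for a moment while it holds something.
It also fails if it takes over 210 s, if anything falls off the work surface, if the arm or the gripper's body presses on something with over 40 N, if the wrist force passes 120 N, or if a joint passes its speed limit or range.

ROBOT

A 7-joint arm with a two-finger parallel gripper is mounted at the origin on a cart in front of the work surface, level with it; the furniture and walls round the work are solid. World frame = base frame: x ahead of the robot, y to its left, z up, the work surface at z = 0. Lengths are in m, angles in rad, forces in N, time in s.
With the tool pointing down it reaches from about 0.4 to 0.85 m from the base axis. Payload 4.5 kg.
Tool frame: the origin (TCP) lies at the very end of the fingers, on their centre line; the grasp point (between the pads) lies 19 mm behind it (r.grip_depth is the z of the grasp point in the tool frame, in m); z points along the fingers, y is the line along which they close (so a half turn about z gives the same grasp; the last joint's range is limited). The gripper opens to 88 mm and grips with 3 to 60 N. Pads are 18 mm wide; open, the fingers measure 123 mm over their backs; the gripper's body (75 mm by 187 mm) begins 45 mm behind the grasp point.
Start: joints at [-1.142, 0.689, -0.195, 1.565, 0.157, 0.902, -0.215], TCP at [0.24, 0.577, 0.239] pointing down, gripper open.
Joint ranges: [-3.01, 3.01], [-0.46, 2.08], [-1.47, 1.51], [0.13, 2.56], [-1, 4.14], [0.04, 2.09], [-2.66, 2.66]. Speed limits (rad/s): [2.57, 2.57, 3.14, 3.14, 3.14, 3.14, 3.14].

INTERFACE

Orientations are given as a unit quaternion [x, y, z, w].
In Python, from plant import r gives the robot as it stands.
- The arm moves only by the tool steer_hand, called by a JSON object that holds its "method" and its "body". Schema: {"type":"object","properties":{"rows":{"type":"array","items":{"type":"array","items":{"type":"number"},"minItems":7,"maxItems":7},"minItems":1,"maxItems":10},"squeeze":{"type":"number"},"only":{"type":"string"},"quiet":{"type":"boolean"},"lines":{"type":"string"}},"required":["rows"],"additionalProperties":false}. rows is a list of rows, 1 to 10 of them, each of 7 numbers: the opening from 0.0 (shut) to 1.0 (fully open), then dx, dy, dz in a scale on which 1.0 is 0.8 m, then a rotation vector rx, ry, rz in fractions of the full range, 1 being pi rad; each row is the pose to reach, as a shift and turn from the pose commanded when the call began, along the tool's axes at that moment; what a row does not reach only later rows make up. A row lasts 1/10 s, in which the tool goes at most 0.05 m and 0.15 rad, less where a joint would pass 70% of its speed; a pose out of reach is approached as far as the arm can. The fingers move at their own pace and stop on an object; squeeze is the grip in N (left out, the last holds). Time passes only in rows, so rows that do not move let the fingers close. The tool returns the time, the measured TCP pose, the force, the opening and the grip force at its end. only (a regular expression) keeps the lines of the reply that match it, lines (a string "A,B") keeps lines A to B, and quiet returns only ok. Input that does not fit is refused with a message, and nothing moves.
- r.get_state(): the state, without advancing time (a new reading comes with each control period).
- r.snapshot(name): name is "scene" or "top" or "wrist"; returns the picture (384x512x3 uint8, red, green, blue); there is no depth.
- r.camera_params(name): a dict with "fx", "fy", "cx", "cy" (pixels), "k1" (the pictures are not rectified: a ray, as slopes to the right and down, at radius r is drawn at 1 + k1 r^2 times it, then the intrinsics apply), "rvec" (rotation vector, rad) and "tvec" (3), from world to camera coordinates, as OpenCV has them. Camera axes: x right, y down, z forward; pixel columns grow to the right and rows downward; lengths in m; the calibration is good to about 2 mm. A picture is of the moment at which its call begins: read the wrist's pose just before it. camera_params takes no time and is no camera call; for the wrist camera it gives the pose at the moment of the call.
- r.finish_job(): hands the job in; it is judged then, once.
The state is a dict: "clock": time; "q": joint angles; "qd": joint speeds; "joint_torque": joint torques, N m; "tool_pos": TCP position; "eef_rot": TCP orientation; "contact_force": force on the tool from outside, world axes, zero at the start; "moment": the same for the moment, N m; "opening": opening from 0.0 (shut) to 1.0 (fully open); "finger_force": force on a finger pad.
Only numpy, scipy, OpenCV 4.12 (cv2) and the standard library are available. Lean on these libraries where they do the work, as an engineer would, in place of code of your own. Each camera call takes 0.05 s, during which the arm holds its last target. There are 200 camera calls.

## Working session

There is one attempt and no reset: what is moved stays moved. The work goes in short steps, Python scripts to look and compute and a tool call to move; the robot and the scene stay as the last step left them, time stands still between calls to the robot, and variables do not carry over. Pictures are saved under pics/ and viewed, at most 14 in all, crops included, and the job is handed in when it is done.

```bash
ls; mkdir -p pics
```

Run:
```python
from plant import r
import cv2
s=r.get_state();print(s)
for n in ["scene","top"]:
    print(n,r.camera_params(n)); cv2.imwrite(f"pics/{n}0.png",r.snapshot(n)[:,:,::-1])
```

```text
pics
plant.py
{'clock': 0.0, 'q': array([-1.14220655,  0.68999542, -0.19450525,  1.56636587,  0.15733737,
        0.90252945, -0.21509586]), 'qd': array([-1.43438136e-03,  1.49407833e-04, -5.06302819e-04,  1.73439035e-05,
       -3.07507810e-04, -9.60724047e-04, -1.15897735e-03]), 'joint_torque': array([-3.40539918e-04, -5.27570415e+01, -1.26737293e+00, -1.53433925e+01,
       -5.26435452e-02,  6.50263115e-03,  1.73905050e-04]), 'tool_pos': array([0.24019357, 0.57629274, 0.23789689]), 'eef_rot': array([ 1.96062594e-01,  9.80590921e-01, -9.46119773e-04, -9.90566319e-05]), 'contact_force': array([-0.02608702,  0.35025088,  0.29834531]), 'moment': array([ 0.00403881, -0.01792307, -0.00979431]), 'finger_force': 0.0, 'opening': 0.9998896222529606}
scene {'fx': 392.7361014857786, 'fy': 392.7361014857786, 'cx': 257.8698421310661, 'cy': 188.43270505888162, 'k1': -0.005313996878548413, 'rvec': array([ 2.20878966, -1.2061026 ,  0.41479947]), 'tvec': array([-0.3428619 ,  0.41034296,  0.82695661])}
top {'fx': 368.6499059382939, 'fy': 368.6499059382939, 'cx': 259.4078948157422, 'cy': 195.09849524724538, 'k1': -0.02539909481486612, 'rvec': array([ 2.17006261, -2.11200246,  0.14365279]), 'tvec': array([-0.02234722,  0.56655055,  0.80744845])}
```

View pics/top0.png

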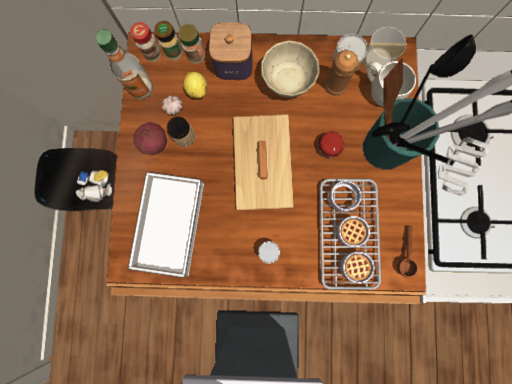

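View pics/scene0.png

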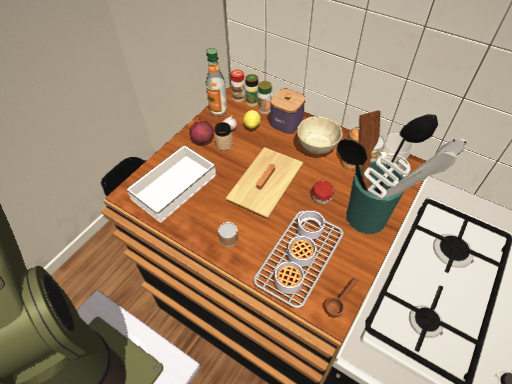

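The picture shows an empty ring (345,195) and two tarts in tins (354,232) and (358,267) on the rack at right. The can is at (269,252), the box at (167,225), the lid at (263,162), with its block at (262,160), the timer (red) at (331,145) and the jam jar (dark) at (180,131). I'll measure next.

Create h.py:
```python
from plant import r
import numpy as np, cv2
from scipy.spatial.transform import Rotation as R
def cast(uv,z,p):
    uv=np.atleast_2d(uv).astype(float)
    d=np.c_[(uv[:,0]-p['cx'])/p['fx'],(uv[:,1]-p['cy'])/p['fy']]
    s=d.copy()
    for _ in range(10): s=d/(1+p['k1']*(s**2).sum(1,keepdims=True))
    M=R.from_rotvec(p['rvec']).as_matrix(); o=-M.T@p['tvec']
    w=np.c_[s,np.ones(len(s))]@M
    return o+w*((z-o[2])/w[:,2])[:,None]
def snap(n,fn=None):
    p=r.camera_params(n); im=r.snapshot(n)
    if fn: cv2.imwrite(f'pics/{fn}.png',im[:,:,::-1])
    return im,p
def plan(xyz,yaw):
    """tool-frame shift and rotation from the present pose to world xyz, tool down, closing axis y at angle yaw in world"""
    s=r.get_state(); C=R.from_quat(s['eef_rot'])
    y=np.array([np.cos(yaw),np.sin(yaw),0]); z=np.array([0,0,-1.]); best=None
    for sg in (1,-1):
        T=R.from_matrix(np.c_[np.cross(sg*y,z),sg*y,z]); v=(C.inv()*T).as_rotvec()
        if best is None or np.linalg.norm(v)<np.linalg.norm(best): best=v
    d=C.inv().apply(np.array(xyz)-s['tool_pos'])
    print('d',d.round(4),'rv',best.round(3),'at',s['tool_pos'].round(4),'t',round(s['clock'],1),'q7',s['q'][6].round(2))
def blobs(mask,minA=60):
    c,_=cv2.findContours(mask.astype(np.uint8),cv2.RETR_EXTERNAL,cv2.CHAIN_APPROX_NONE)
    return [k[:,0] for k in c if cv2.contourArea(k)>minA]
```

Run:
```python
from h import *
im,p=snap('top')
hsv=cv2.cvtColor(im,cv2.COLOR_RGB2HSV).astype(int)
H,S,V=hsv[...,0],hsv[...,1],hsv[...,2]
grey=(S<70)&(V>90); 
def roi(m,x0,y0,x1,y1):
    k=np.zeros_like(m); k[y0:y1,x0:x1]=m[y0:y1,x0:x1]; return k
for name,m,z in [('box',roi(grey,125,165,212,285),.048),('can',roi(grey,250,235,290,272),.044),('rack',roi(grey,310,172,388,295),.02),
   ('tarts',roi((S>100)&(V>130)&(H>11),335,210,375,290),.048),('block',roi((H<14)&(S>100)&(V>60),248,130,275,190),.038),('lid',roi((H>12)&(S<165)&(V>120),225,105,300,220),.016),('timer',roi((H<5)&(S>170)|(H>172)&(S>150),310,125,350,165),.041)]:
    for c in blobs(m):
        w=cast(c,z,p)[:,:2].astype(np.float32); rc=cv2.minAreaRect(w); ce,ra=cv2.minEnclosingCircle(w)
        print(name,len(c),np.round(rc[0],4),np.round(rc[1],4),round(rc[2],1),'circ',np.round(ce,4),round(ra,4))
print(cast([345,195],.056,p),cast([180,131],.07,p))
```

Run:
```python
from h import *
plan([.45,.2,.24],np.pi/2); plan([.45,-.1,.24],np.pi/2); plan([.45,-.22,.2],np.pi/2)
p=r.camera_params('wrist'); M=R.from_rotvec(p['rvec']).as_matrix(); s=r.get_state();C=R.from_quat(s['eef_rot'])
print(C.inv().apply(-M.T@p['tvec']-s['tool_pos']),C.inv().apply(M[2]),p['fx'])
```

```text
d [-0.3384 -0.2669 -0.0015] rv [-0.001 -0.    -0.395] at [0.2402 0.5765 0.2381] t 0.1 q7 -0.22
d [-0.4538 -0.5438 -0.0011] rv [-0.001 -0.    -0.395] at [0.2402 0.5765 0.2381] t 0.1 q7 -0.22
d [-0.4999 -0.6545  0.039 ] rv [-0.001 -0.    -0.395] at [0.2402 0.5765 0.2381] t 0.1 q7 -0.22
[ 0.08071442 -0.0004545  -0.14635497] [-3.12839825e-01 -9.15374493e-05  9.49805894e-01] 294.554119978817
```

The manual's scale: shifts go in shares of 0.8 m and turns go in shares of pi rad. Converting my numbers, -0.338 m is -0.4225, -0.3 m is -0.375, -0.395 rad is -0.1257.

{"method": "steer_hand", "body": {"rows": [[1, -0.0475, -0.0375, 0, 0, 0, -0.0159], [1, -0.0938, -0.075, 0, 0, 0, -0.0318], [1, -0.1413, -0.1125, 0, 0, 0, -0.0477], [1, -0.1875, -0.15, 0, 0, 0, -0.0637], [1, -0.235, -0.1875, 0, 0, 0, -0.0796], [1, -0.2813, -0.225, 0, 0, 0, -0.0955], [1, -0.3288, -0.2625, 0, 0, 0, -0.1114], [1, -0.375, -0.3, 0, 0, 0, -0.1257], [1, -0.4225, -0.3338, 0, 0, 0, -0.1257], [1, -0.4225, -0.3338, 0, 0, 0, -0.1257]], "squeeze": 20}}

```text
clock: 1.15
tool_pos: [0.4531, 0.1925, 0.2381]
eef_rot: [0.006, 1.0, -0.003, 0.0]
contact_force: [-0.4, 0.8, -0.4]
opening: 1.001
finger_force: 0.0
```

Run:
```python
from h import *
plan([.45,-.22,.2],np.pi/2)
```

```text
d [-0.0021 -0.4123  0.0402] rv [-0.005  0.001 -0.013] at [0.4531 0.1925 0.2381] t 1.1 q7 0.76
```

Converted, -0.412 m is -0.515, -0.395 m is -0.4938.

{"method": "steer_hand", "body": {"rows": [[1, 0, -0.0563, 0, 0, 0, 0], [1, 0, -0.1125, 0, 0, 0, 0], [1, 0, -0.1688, 0.0125, 0, 0, 0], [1, 0, -0.225, 0.025, 0, 0, 0], [1, 0, -0.2813, 0.0375, 0, 0, 0], [1, 0, -0.3375, 0.05, 0, 0, 0], [1, 0, -0.3938, 0.05, 0, 0, 0], [1, 0, -0.45, 0.05, 0, 0, 0], [1, 0, -0.4938, 0.05, 0, 0, 0], [1, 0, -0.515, 0.05, 0, 0, 0]]}}

```text
clock: 2.15
tool_pos: [0.4493, -0.2149, 0.1984]
eef_rot: [0.002, 1.0, -0.001, -0.0]
contact_force: [-0.1, 0.1, 0.3]
opening: 0.997
finger_force: 0.0
```

Run:
```python
from h import *
im,p=snap('wrist','w1'); plan([.411,-.229,.1],np.pi/2)
```

```text
d [ 0.0381 -0.0122  0.0983] rv [-0.003 -0.    -0.007] at [ 0.4492 -0.2168  0.1983] t 2.2 q7 1.52
```

View pics/w1.png

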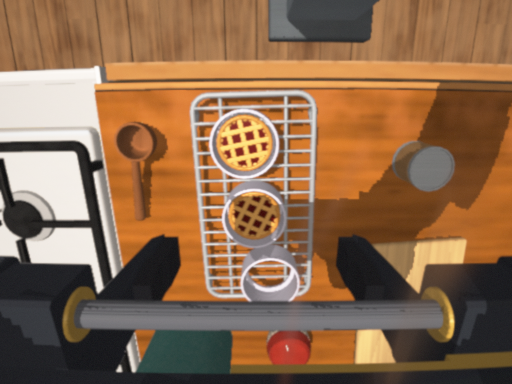

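Wrist view (upside down): tarts at (245,144) and (254,214), empty ring at (271,277), can top at (431,167).

Add to h.py:
```python
def yellow(im):
    h=cv2.cvtColor(im,cv2.COLOR_RGB2HSV).astype(int); return (h[...,1]>90)&(h[...,2]>110)&(h[...,0]>=12)&(h[...,0]<35)
def grey(im,v=90,s=60):
    h=cv2.cvtColor(im,cv2.COLOR_RGB2HSV).astype(int); return (h[...,1]<s)&(h[...,2]>v)
def roi(m,x0,y0,x1,y1):
    k=np.zeros_like(m); k[y0:y1,x0:x1]=m[y0:y1,x0:x1]; return k
def circs(m,z,p,minA=60):
    for c in blobs(m,minA):
        w=cast(c,z,p)[:,:2].astype(np.float32); e=cv2.fitEllipse(w); rc=cv2.minAreaRect(w); ce,ra=cv2.minEnclosingCircle(w)
        print('px',c.mean(0).round(),'ell',np.round(e[0],4),np.round(e[1],4),'circ',np.round(ce,4),round(ra,4),'rect',np.round(rc[0],4),np.round(rc[1],4),round(rc[2],1))
```

Run:
```python
from h import *
p=r.camera_params('wrist'); im=cv2.imread('pics/w1.png')[:,:,::-1].copy()
k=np.ones((5,5),np.uint8)
circs(roi(cv2.morphologyEx(yellow(im).astype(np.uint8),cv2.MORPH_CLOSE,k),200,100,300,245),.048,p)
circs(roi(grey(im),385,130,470,200),.044,p)
```

```text
px [254. 215.] ell [ 0.49   -0.2227] [0.0549 0.056 ] circ [ 0.4895 -0.2227] 0.0288 rect [ 0.4906 -0.223 ] [0.0557 0.0551] 89.6
px [244. 142.] ell [ 0.4114 -0.2315] [0.0558 0.0563] circ [ 0.4113 -0.2316] 0.0287 rect [ 0.4116 -0.2317] [0.0558 0.0565] 45.3
px [212. 175.] ell [ 0.4519 -0.2637] [0.0321 0.1429] circ [ 0.4518 -0.2654] 0.0732 rect [ 0.4516 -0.258 ] [0.1453 0.0385] 0.4
px [288. 167.] ell [ 0.4489 -0.1875] [0.0406 0.1369] circ [ 0.4475 -0.1803] 0.0778 rect [ 0.448  -0.1964] [0.155  0.0427] 2.0
px [256. 105.] ell [ 0.3776 -0.2174] [0.0171 0.066 ] circ [ 0.3784 -0.2224] 0.03 rect [ 0.3789 -0.2225] [0.0574 0.0179] 89.6
px [208. 103.] ell [ 0.3719 -0.2655] [0.005  0.0182] circ [ 0.3733 -0.2652] 0.0084 rect [ 0.3719 -0.2652] [0.0166 0.0047] 89.3
px [431. 168.] ell [ 0.4394 -0.0347] [0.0471 0.0497] circ [ 0.4389 -0.0346] 0.0254 rect [ 0.4397 -0.0346] [0.0502 0.0474] 84.7
```

Converted, 0.162 m is 0.2025, 0.15 m is 0.1875.

{"method": "steer_hand", "body": {"rows": [[1, 0.025, -0.0088, 0.05, 0, 0, 0], [1, 0.0475, -0.0163, 0.1, 0, 0, 0], [1, 0.0475, -0.0163, 0.1375, 0, 0, 0], [1, 0.0475, -0.0163, 0.1625, 0, 0, 0], [1, 0.0475, -0.0163, 0.1875, 0, 0, 0], [1, 0.0475, -0.0163, 0.2025, 0, 0, 0], [0.9, 0.0475, -0.0163, 0.2025, 0, 0, 0], [0.7, 0.0475, -0.0163, 0.2025, 0, 0, 0], [0.7, 0.0475, -0.0163, 0.2025, 0, 0, 0], [0.7, 0.0475, -0.0163, 0.2025, 0, 0, 0]], "squeeze": 25}}

```text
clock: 3.2
tool_pos: [0.4122, -0.2244, 0.0373]
eef_rot: [-0.0, 1.0, 0.0, 0.001]
contact_force: [0.1, -0.6, -0.9]
opening: 0.773
finger_force: 25.0
```

```bash
python3 - <<'E'
from h import *
plan([.411,-.2305,.036],np.pi/2)
E
```

```text
d [ 0.0012 -0.0061  0.0013] rv [0.    0.001 0.   ] at [ 0.4122 -0.2244  0.0373] t 3.2 q7 1.36
```

Converted, -0.12 m is -0.15, -0.11 m is -0.1375.

{"method": "steer_hand", "body": {"rows": [[0.6, 0, 0, 0, 0, 0, 0], [0.6, 0, 0, -0.025, 0, 0, 0], [0.6, 0, 0, -0.0625, 0, 0, 0], [0.6, 0, 0, -0.1, 0, 0, 0], [0.6, 0, 0, -0.1375, 0, 0, 0], [0.6, 0, 0, -0.15, 0, 0, 0], [0.6, 0, 0, -0.15, 0, 0, 0]], "squeeze": 35}}

```text
clock: 3.9
tool_pos: [0.4123, -0.225, 0.1577]
eef_rot: [0.0, 1.0, -0.001, 0.001]
contact_force: [0.1, 0.1, -1.4]
opening: 0.775
finger_force: 35.0
```

```bash
python3 - <<'E'
from h import *
snap('wrist','w2')
plan([.4391,-.033,.14],np.pi/2)
E
```

```text
d [-0.0274  0.1918  0.0166] rv [-0.     0.001 -0.   ] at [ 0.4117 -0.2247  0.1566] t 4.0 q7 1.47
```

View pics/w2.png

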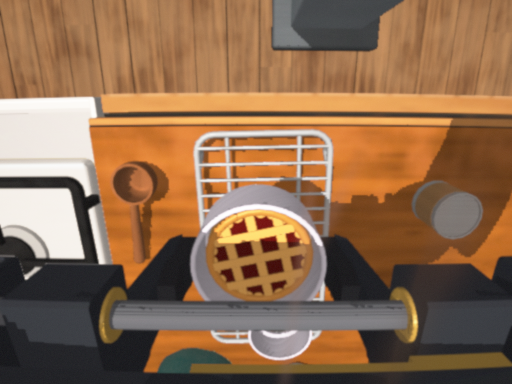

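Tin held with the tart in place at (260,255); second tin hidden behind; can visible at (453,213).

Run:
```python
from h import *
im,p=snap('wrist'); s=r.get_state(); z=s['tool_pos'][2]+.0107
k=np.ones((9,9),np.uint8)
h=cv2.cvtColor(im,cv2.COLOR_RGB2HSV).astype(int)
m=roi((h[...,1]>90),200,195,325,305).astype(np.uint8)   # saturated: tart
m=cv2.morphologyEx(m,cv2.MORPH_OPEN,k); circs(m,z,p,500)
cv2.imwrite('pics/m.png',m*255)
circs(roi(grey(im),405,165,490,250),.044,p)
# can top disc only: brighter
for v in (130,150,170): print(v); circs(roi(grey(im,v),405,165,490,250),.044,p)
print(s['tool_pos'])
```

```text
px [259. 254.] ell [ 0.4106 -0.2249] [0.055  0.0563] circ [ 0.4101 -0.2251] 0.0289 rect [ 0.4109 -0.2249] [0.056  0.0544] 90.0
px [456. 216.] ell [ 0.4388 -0.0326] [0.0472 0.051 ] circ [ 0.4389 -0.033 ] 0.0259 rect [ 0.4384 -0.0329] [0.0507 0.0475] 54.0
px [422. 194.] ell [ 0.4292 -0.0503] [0.0468 0.0589] circ [ 0.4198 -0.0656] 0.0186 rect [ 0.4166 -0.0709] [0.013  0.0369] 58.8
130
150
170
[ 0.41118859 -0.22449323  0.15589512]
```

Converted, 0.1925 m is 0.2406, 0.046 m is 0.0575.

{"method": "steer_hand", "body": {"rows": [[0.6, -0.0063, 0.0438, 0, 0, 0, 0], [0.6, -0.0125, 0.0875, 0.0125, 0, 0, 0], [0.6, -0.0188, 0.1313, 0.025, 0, 0, 0], [0.6, -0.025, 0.175, 0.0375, 0, 0, 0], [0.6, -0.0313, 0.2125, 0.0575, 0, 0, 0], [0.6, -0.0346, 0.2313, 0.0575, 0, 0, 0], [0.6, -0.0346, 0.2406, 0.0575, 0, 0, 0], [0.6, -0.0346, 0.2406, 0.0575, 0, 0, 0], [0.6, -0.0346, 0.2406, 0.0575, 0, 0, 0], [0.6, -0.0346, 0.2406, 0.0575, 0, 0, 0]]}}

```text
clock: 5.0
tool_pos: [0.4391, -0.0335, 0.1107]
eef_rot: [0.001, 1.0, -0.0, -0.0]
contact_force: [-0.2, 0.3, -2.0]
opening: 0.776
finger_force: 35.0
```

```bash
python3 - <<'E'
from h import *
a,pw=snap('wrist','w3');b,p=snap('scene');t,pt=snap('top')
plan([.4389,-.032,.07],np.pi/2)
o=np.hstack([cv2.resize(b[190:290,170:290],(480,400)),cv2.resize(t[220:290,240:300],(320,400))])
cv2.imwrite('pics/c3.png',o[:,:,::-1])
s=r.get_state();z=s['tool_pos'][2]+.0107
circs(cv2.morphologyEx(roi(yellow(t),255,235,290,275).astype(np.uint8),cv2.MORPH_CLOSE,np.ones((3,3))),z,pt,30)
E
```

```text
d [0.0005 0.001  0.0408] rv [-0.     0.    -0.002] at [ 0.4394 -0.033   0.1108] t 5.2 q7 1.05
```

View pics/c3.png

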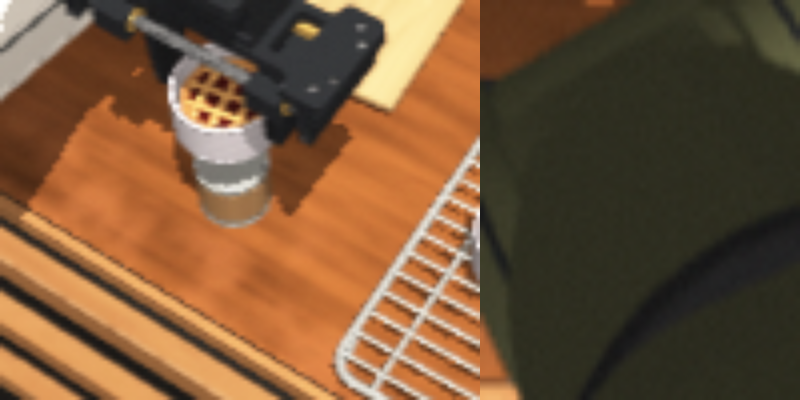

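Converted, 0.06 m is 0.075, 0.04 m is 0.05.

{"method": "steer_hand", "body": {"rows": [[0.6, 0.0004, 0.0013, 0.025, 0, 0, 0], [0.6, 0.0004, 0.0013, 0.05, 0, 0, 0], [0.6, 0.0004, 0.0013, 0.06, 0, 0, 0], [0.6, 0.0004, 0.0013, 0.0663, 0, 0, 0], [0.6, 0.0004, 0.0013, 0.0725, 0, 0, 0], [0.6, 0.0004, 0.0013, 0.075, 0, 0, 0], [0.6, 0.0004, 0.0013, 0.075, 0, 0, 0]]}}

```text
clock: 5.85
tool_pos: [0.4393, -0.031, 0.0509]
eef_rot: [-0.0, 1.0, 0.0, 0.0]
contact_force: [0.3, 0.3, 0.0]
opening: 0.772
finger_force: 35.0
```

Run:
```python
from h import *
b,p=snap('scene');w,_=snap('wrist')
o=np.hstack([cv2.resize(b[190:290,170:270],(400,400)),cv2.resize(w[160:330,160:360],(400,400))])
cv2.imwrite('pics/c4.png',o[:,:,::-1]); plan([.439,-.032,.0145],np.pi/2)
```

```text
d [ 0.0004 -0.001   0.0366] rv [0.    0.001 0.   ] at [ 0.4393 -0.031   0.0511] t 6.0 q7 0.99
```

View pics/c4.png

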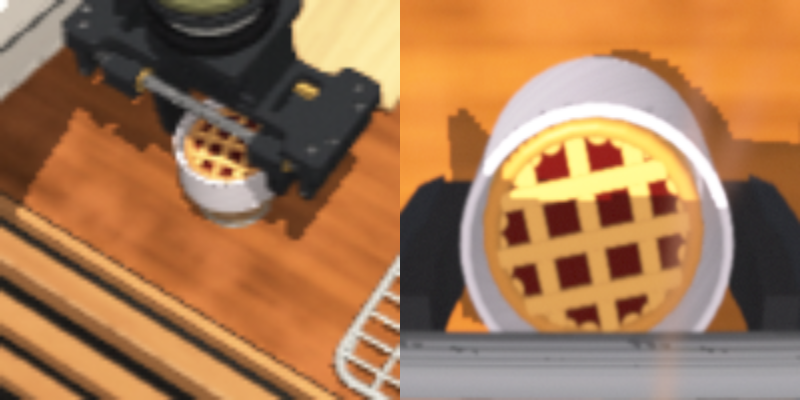

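The tart now rests on the can (force dropped by its weight), the ring is going down around it. Pressing on.

Converted, 0.036 m is 0.045, 0.034 m is 0.0425.

{"method": "steer_hand", "body": {"rows": [[0.6, 0.0004, -0.0009, 0.0088, 0, 0, 0], [0.6, 0.0004, -0.0009, 0.0175, 0, 0, 0], [0.6, 0.0004, -0.0009, 0.0263, 0, 0, 0], [0.6, 0.0004, -0.0009, 0.035, 0, 0, 0], [0.6, 0.0004, -0.0009, 0.0425, 0, 0, 0], [0.6, 0.0004, -0.0009, 0.045, 0, 0, 0], [0.6, 0.0004, -0.0009, 0.045, 0, 0, 0]]}}

```text
clock: 6.65
tool_pos: [0.4394, -0.032, 0.0149]
eef_rot: [-0.0, 1.0, 0.0, 0.001]
contact_force: [0.1, -0.2, 1.9]
opening: 0.775
finger_force: 35.0
```

```bash
python3 - <<'E'
from h import *
b,p=snap('scene');w,_=snap('wrist')
o=np.hstack([cv2.resize(b[190:290,170:270],(400,400)),cv2.resize(w[160:330,160:360],(400,400))])
cv2.imwrite('pics/c5.png',o[:,:,::-1])
E
```

```text
(no output)
```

View pics/c5.png

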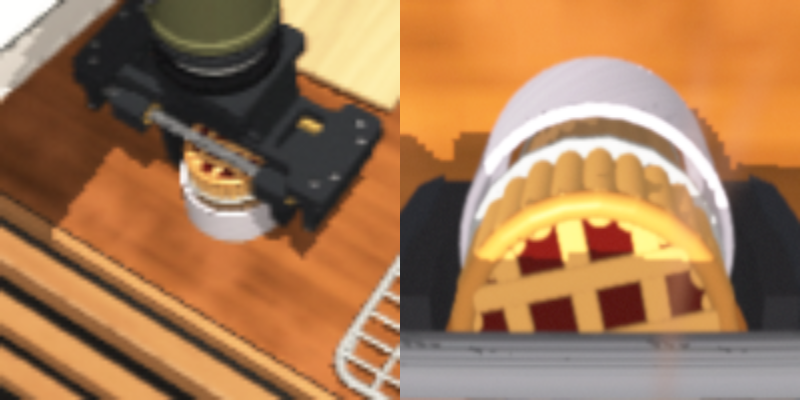

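Converted, -0.034 m is -0.0425, -0.025 m is -0.0313.

{"method": "steer_hand", "body": {"rows": [[0.6, 0, 0, 0, 0, 0, 0], [1, 0, 0, 0, 0, 0, 0], [1, 0, 0, 0, 0, 0, 0], [1, 0, 0, 0, 0, 0, 0], [1, 0, 0, -0.0125, 0, 0, 0], [1, 0, 0, -0.0313, 0, 0, 0], [1, 0, 0, -0.0425, 0, 0, 0], [1, 0, 0, -0.0425, 0, 0, 0], [0.6, 0, 0, -0.0425, 0, 0, 0], [0.6, 0, 0, -0.0425, 0, 0, 0]], "squeeze": 20}}

```text
clock: 7.75
tool_pos: [0.4388, -0.0317, 0.0482]
eef_rot: [-0.0, 1.0, -0.0, -0.0]
contact_force: [-0.4, -0.3, -0.3]
opening: 0.843
finger_force: 0.0
```

{"method": "steer_hand", "body": {"rows": [[0.5, 0, 0, 0, 0, 0, 0], [0.5, 0, 0, 0, 0, 0, 0], [0.5, 0, 0, 0, 0, 0, 0]]}}

```text
clock: 8.05
tool_pos: [0.4387, -0.0317, 0.0484]
eef_rot: [-0.0, 1.0, -0.0, -0.0]
contact_force: [0.3, -0.1, -1.9]
opening: 0.656
finger_force: 20.0
```

Converted, 0.13 m is 0.1625, 0.12 m is 0.15.

{"method": "steer_hand", "body": {"rows": [[0.5, 0, 0, -0.0125, 0, 0, 0], [0.5, 0, 0, -0.0375, 0, 0, 0], [0.5, 0, 0, -0.075, 0, 0, 0], [0.5, 0, 0.0375, -0.1, 0, 0, 0], [0.5, 0, 0.075, -0.1, 0, 0, 0], [0.5, 0, 0.1125, -0.1, 0, 0, 0], [0.5, 0, 0.15, -0.1, 0, 0, 0], [0.5, 0, 0.1625, -0.1, 0, 0, 0], [0.5, 0, 0.1625, -0.1, 0, 0, 0], [0.5, 0, 0.1625, -0.1, 0, 0, 0]], "squeeze": 20}}

```text
clock: 9.05
tool_pos: [0.4384, 0.0966, 0.1284]
eef_rot: [0.0, 1.0, -0.001, -0.001]
contact_force: [0.7, -0.7, -0.8]
opening: 0.655
finger_force: 20.0
```

```bash
python3 - <<'E'
from h import *
snap('wrist','w6')
plan([.4389,-.032,.07],np.pi/2)
E
```

```text
d [-0.0007 -0.1281  0.0587] rv [-0.002 -0.001 -0.002] at [0.4385 0.0962 0.1284] t 9.1 q7 0.38
```

View pics/w6.png

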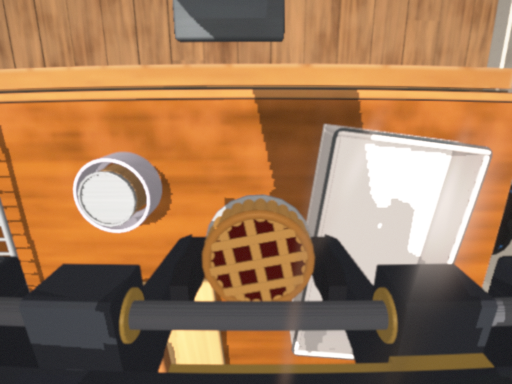

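Tart held at (258,258); the box's near rim corners at (326,125) and (490,149), ring around the can at (115,190).

Run:
```python
from h import *
p=r.camera_params('wrist'); c=cast([[326,125],[490,149]],.048,p); print(c, np.linalg.norm(c[1]-c[0]))
d=(c[0]-c[1])[:2]; a=np.arctan2(d[1],d[0]); ax=np.array([-np.sin(a),np.cos(a)]); print('x axis',np.degrees(np.arctan2(*ax[::-1])), 'centre',c[:,:2].mean(0)+.111*ax)
# top view: fit edges of bright mask, with outer rim hull corners
t=cv2.imread('pics/top0.png')[:,:,::-1].copy(); pt=r.camera_params('top')
m=roi(grey(t),125,165,212,285); k=max(blobs(m),key=len)
q=cv2.approxPolyDP(cv2.convexHull(k),4,True)[:,0]; w=cast(q,.048,pt); print(q.tolist(),w.round(4).tolist())
g=cv2.resize(t[165:285,120:215],None,fx=5,fy=5,interpolation=cv2.INTER_CUBIC); cv2.imwrite('pics/box.png',g[:,:,::-1])
```

```text
[[0.37691669 0.146879   0.048     ]
 [0.39434419 0.27966876 0.048     ]] 0.1339284793358258
x axis -7.476838960727844 centre [0.49568667 0.19882996]
[[148, 172], [203, 184], [184, 276], [129, 268]] [[0.6131, 0.2523, 0.048], [0.5883, 0.1232, 0.048], [0.38, 0.1553, 0.048], [0.3937, 0.2797, 0.048]]
```

View pics/box.png

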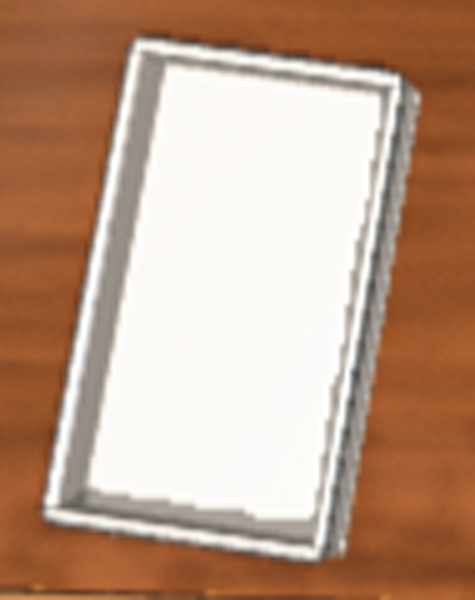

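The crop shows the rim corners at (135,40), (405,75), (325,555), (45,517).

Run:
```python
from h import *
pt=r.camera_params('top')
q=np.array([[135,40],[405,75],[325,555],[45,517]])/5+[119.6,164.6]
w=cast(q,.048,pt)[:,:2]; print(w.round(4)); c=w.mean(0)
a=(w[0]+w[1]-w[2]-w[3])/2; b=(w[0]+w[3]-w[1]-w[2])/2
print(c,np.linalg.norm(a),np.linalg.norm(b),np.degrees(np.arctan2(a[1],a[0])),np.degrees(np.arctan2(-b[0],b[1])))
th=np.radians(-7.2); ax=np.array([np.cos(th),np.sin(th)])
c=np.array([.4955,.2]); 
for k in (-.06,.06): print((c+k*ax).round(4)); plan([*(c+k*ax),.12],np.pi/2+th)
```

```text
[[0.6116 0.2555]
 [0.5984 0.1292]
 [0.3809 0.154 ]
 [0.3936 0.2806]]
[0.49614942 0.20482057] 0.21914898018396695 0.12707363041955286 -6.52949094050115 -5.861520899107945
[0.436  0.2075]
d [0.0027 0.1113 0.0082] rv [-0.002 -0.001  0.124] at [0.4385 0.0962 0.1284] t 9.1 q7 0.38
[0.555  0.1925]
d [-0.1164  0.0965  0.0081] rv [-0.002 -0.001  0.124] at [0.4385 0.0962 0.1284] t 9.1 q7 0.38
```

Converted, -0.102 m is -0.1275, -0.045 m is -0.0563, 0.112 rad is 0.0357.

{"method": "steer_hand", "body": {"rows": [[0.5, -0.025, 0.025, 0, 0, 0, 0.0095], [0.5, -0.0563, 0.0563, 0, 0, 0, 0.0191], [0.5, -0.0875, 0.0875, 0, 0, 0, 0.0286], [0.5, -0.1125, 0.1125, 0, 0, 0, 0.0357], [0.5, -0.1275, 0.1275, 0, 0, 0, 0.0357], [0.5, -0.1275, 0.1275, 0.0375, 0, 0, 0.0357], [0.5, -0.1275, 0.1275, 0.0625, 0, 0, 0.0357], [0.5, -0.1275, 0.1275, 0.075, 0, 0, 0.0357], [0.5, -0.1275, 0.1275, 0.075, 0, 0, 0.0357], [0.5, -0.1275, 0.1275, 0.075, 0, 0, 0.0357]], "squeeze": 20}}

```text
clock: 10.1
tool_pos: [0.5411, 0.1997, 0.0692]
eef_rot: [0.056, 0.998, -0.0, 0.0]
contact_force: [0.7, 0.7, -0.6]
opening: 0.658
finger_force: 20.0
```

```bash
python3 - <<'E'
from h import *
b,_=snap('scene');w,_=snap('wrist')
plan([.5407,.1985,.0115],np.pi/2-.112)
o=np.hstack([cv2.resize(b[120:240,110:250],(420,360)),cv2.resize(w,(380,360))]);cv2.imwrite('pics/c7.png',o[:,:,::-1])
E
```

```text
d [ 0.0006 -0.002   0.0582] rv [ 0.001  0.001 -0.   ] at [0.5414 0.2003 0.0697] t 10.2 q7 0.33
```

View pics/c7.png

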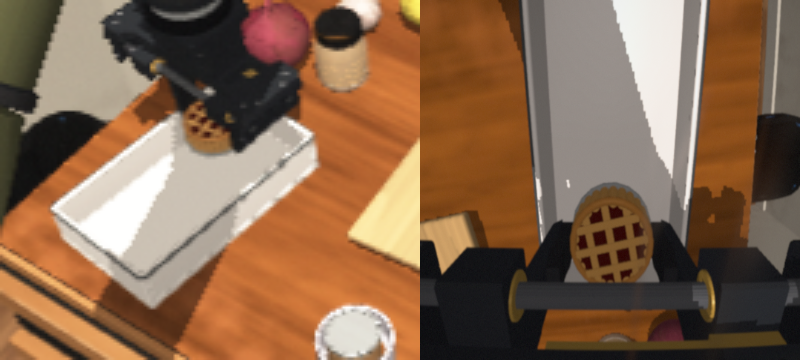

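The tart hangs centred between the box walls (tart at 612, walls at 540–695 in the right panel). Lowering it.

Converted, 0.058 m is 0.0725, 0.056 m is 0.07.

{"method": "steer_hand", "body": {"rows": [[0.5, 0, -0.0013, 0.025, 0, 0, 0], [0.5, 0, -0.0013, 0.05, 0, 0, 0], [0.5, 0, -0.0013, 0.0625, 0, 0, 0], [0.5, 0, -0.0013, 0.07, 0, 0, 0], [0.5, 0, -0.0013, 0.0725, 0, 0, 0], [0.5, 0, -0.0013, 0.0725, 0, 0, 0], [0.5, 0, -0.0013, 0.0725, 0, 0, 0]]}}

```text
clock: 10.9
tool_pos: [0.5411, 0.1996, 0.0114]
eef_rot: [0.056, 0.998, 0.0, 0.001]
contact_force: [-0.3, 1.0, -1.0]
opening: 0.655
finger_force: 20.0
```

Converted, -0.12 m is -0.15, -0.11 m is -0.1375.

{"method": "steer_hand", "body": {"rows": [[0.7, 0, 0, 0, 0, 0, 0], [0.76, 0, 0, 0, 0, 0, 0], [0.76, 0, 0, 0, 0, 0, 0], [0.76, 0, 0, 0, 0, 0, 0], [0.76, 0, 0, -0.025, 0, 0, 0], [0.76, 0, 0, -0.075, 0, 0, 0], [0.76, 0, 0, -0.1375, 0, 0, 0], [0.76, 0, 0, -0.15, 0, 0, 0], [0.76, 0, 0, -0.15, 0, 0, 0]]}}

```text
clock: 11.8
tool_pos: [0.5419, 0.1998, 0.1326]
eef_rot: [0.056, 0.998, 0.001, 0.002]
contact_force: [-0.3, 0.0, -0.2]
opening: 0.76
finger_force: 0.0
```

Run:
```python
from h import *
t,pt=snap('top');w,pw=snap('wrist')
o=np.hstack([cv2.resize(t[160:290,110:310],(420,280)),cv2.resize(w,(380,280))]);cv2.imwrite('pics/c8.png',o[:,:,::-1])
circs(cv2.morphologyEx(roi(yellow(w),150,150,350,320).astype(np.uint8),cv2.MORPH_CLOSE,np.ones((5,5))),.027,pw,300)
circs(roi(grey(t),250,235,290,272),.044,pt)
plan([.439,-.032,.15],np.pi/2)
```

```text
px [253. 288.] ell [0.6375 0.1689] [0.0346 0.1544] circ [0.6473 0.1828] 0.0715 rect [0.6381 0.1837] [0.1423 0.0334] 84.0
px [259. 187.] ell [0.5375 0.1993] [0.0547 0.0578] circ [0.5371 0.1995] 0.0295 rect [0.537  0.1993] [0.0546 0.0585] 83.6
px [164. 201.] ell [0.5466 0.1121] [0.0323 0.1283] circ [0.5472 0.1097] 0.0578 rect [0.5483 0.1146] [0.0332 0.113 ] 76.9
d [ 0.0748 -0.2405 -0.0198] rv [-0.001 -0.001 -0.112] at [0.5402 0.1986 0.1298] t 11.9 q7 0.4
```

View pics/c8.png

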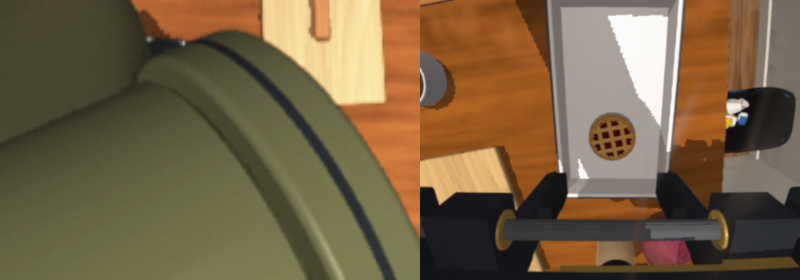

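Tart 1 stands in the box. Now back to the can, to take the ring back.

Converted, -0.24 m is -0.3, -0.07 m is -0.0875, -0.112 rad is -0.0357.

{"method": "steer_hand", "body": {"rows": [[1, 0.0125, -0.025, -0.0375, 0, 0, -0.0064], [1, 0.025, -0.075, -0.0625, 0, 0, -0.0127], [1, 0.0438, -0.125, -0.0875, 0, 0, -0.0223], [1, 0.0625, -0.175, -0.0875, 0, 0, -0.0318], [1, 0.0813, -0.225, -0.0875, 0, 0, -0.0357], [1, 0.0938, -0.2688, -0.0875, 0, 0, -0.0357], [1, 0.0938, -0.3, -0.0875, 0, 0, -0.0357], [1, 0.0938, -0.3, -0.0875, 0, 0, -0.0357], [1, 0.0938, -0.3, -0.0875, 0, 0, -0.0357], [1, 0.0938, -0.3, -0.0875, 0, 0, -0.0357]], "squeeze": 20}}

```text
clock: 12.9
tool_pos: [0.4395, -0.0294, 0.2002]
eef_rot: [-0.001, 1.0, 0.001, -0.0]
contact_force: [-0.3, -0.8, -0.2]
opening: 1.003
finger_force: 0.0
```

Run:
```python
from h import *
w,pw=snap('wrist','w9'); hs=cv2.cvtColor(w,cv2.COLOR_RGB2HSV)
m=roi(grey(w,60,75),190,110,330,260); circs(m,.034,pw,300)
for v in (170,200,220): print(v);circs(roi(grey(w,v),190,110,330,260),.044,pw,200)
plan([.439,-.032,.0155],np.pi/2)
```

```text
px [256. 172.] ell [ 0.437  -0.0322] [0.0677 0.071 ] circ [ 0.4367 -0.0324] 0.0361 rect [ 0.4377 -0.0323] [0.0698 0.0691] 45.5
170
px [255. 175.] ell [ 0.4367 -0.0314] [0.0437 0.046 ] circ [ 0.4374 -0.0319] 0.024 rect [ 0.4368 -0.0319] [0.0437 0.0468] 0.1
px [256. 166.] ell [ 0.436  -0.0327] [0.0629 0.0638] circ [ 0.4358 -0.0327] 0.0333 rect [ 0.4321 -0.0321] [0.0651 0.0578] 86.8
200
px [256. 166.] ell [ 0.4362 -0.0328] [0.0631 0.0637] circ [ 0.4361 -0.0328] 0.033 rect [ 0.4322 -0.0323] [0.0648 0.0576] 86.9
220
d [ 0.0006 -0.003   0.1848] rv [ 0.001 -0.     0.003] at [ 0.4396 -0.0293  0.2003] t 12.9 q7 0.81
```

Converted, 0.1845 m is 0.2306, 0.12 m is 0.15.

{"method": "steer_hand", "body": {"rows": [[1, 0.0025, -0.0038, 0.0563, 0, 0, 0], [1, 0.0025, -0.0038, 0.1125, 0, 0, 0], [1, 0.0025, -0.0038, 0.15, 0, 0, 0], [1, 0.0025, -0.0038, 0.1813, 0, 0, 0], [1, 0.0025, -0.0038, 0.2063, 0, 0, 0], [1, 0.0025, -0.0038, 0.2225, 0, 0, 0], [1, 0.0025, -0.0038, 0.2306, 0, 0, 0], [0.7, 0.0025, -0.0038, 0.2306, 0, 0, 0], [0.6, 0.0025, -0.0038, 0.2306, 0, 0, 0], [0.6, 0.0025, -0.0038, 0.2306, 0, 0, 0]], "squeeze": 30}}

```text
clock: 13.95
tool_pos: [0.4377, -0.0332, 0.0166]
eef_rot: [-0.0, 1.0, 0.0, 0.0]
contact_force: [1.0, -0.3, -0.7]
opening: 0.776
finger_force: 30.4
```

Converted, -0.12 m is -0.15, -0.11 m is -0.1375.

{"method": "steer_hand", "body": {"rows": [[0.6, 0, 0, 0, 0, 0, 0], [0.6, 0, 0, -0.0125, 0, 0, 0], [0.6, 0, 0, -0.0375, 0, 0, 0], [0.6, 0, 0, -0.0625, 0, 0, 0], [0.6, 0, 0, -0.1, 0, 0, 0], [0.6, 0, 0, -0.1375, 0, 0, 0], [0.6, 0, 0, -0.15, 0, 0, 0], [0.6, 0, 0, -0.15, 0, 0, 0]]}}

```text
clock: 14.75
tool_pos: [0.4382, -0.0341, 0.1378]
eef_rot: [0.0, 1.0, 0.0, 0.002]
contact_force: [-0.2, -0.4, -1.5]
opening: 0.774
finger_force: 30.4
```

Run:
```python
from h import *
plan([.411,-.229,.12],np.pi/2)
```

```text
d [ 0.0271 -0.195   0.0177] rv [ 0.     0.004 -0.001] at [ 0.4382 -0.0341  0.1378] t 14.8 q7 0.65
```

Converted, -0.194 m is -0.2425, -0.18 m is -0.225.

{"method": "steer_hand", "body": {"rows": [[0.6, 0.0063, -0.0438, 0, 0, 0, 0], [0.6, 0.0125, -0.0938, 0, 0, 0, 0], [0.6, 0.0188, -0.1438, 0, 0, 0, 0], [0.6, 0.025, -0.1875, 0, 0, 0, 0], [0.6, 0.035, -0.225, 0.025, 0, 0, 0], [0.6, 0.035, -0.2425, 0.0625, 0, 0, 0], [0.6, 0.035, -0.2425, 0.0938, 0, 0, 0], [0.6, 0.035, -0.2425, 0.1125, 0, 0, 0], [0.6, 0.035, -0.2425, 0.1213, 0, 0, 0], [0.6, 0.035, -0.2425, 0.1213, 0, 0, 0]]}}

```text
clock: 15.75
tool_pos: [0.4086, -0.2274, 0.0385]
eef_rot: [-0.001, 1.0, -0.0, -0.001]
contact_force: [-0.1, 0.9, -0.5]
opening: 0.775
finger_force: 30.0
```

{"method": "steer_hand", "body": {"rows": [[0.6, 0, 0, 0.0025, 0, 0, 0], [0.6, 0, 0, 0.0025, 0, 0, 0]]}}

```text
clock: 15.95
tool_pos: [0.4093, -0.2275, 0.0377]
eef_rot: [-0.001, 1.0, -0.0, 0.0]
contact_force: [-1.5, 0.9, 5.6]
opening: 0.773
finger_force: 30.0
```

Run:
```python
from h import *
plan([.411,-.229,.0385],np.pi/2)
```

```text
d [-0.0017 -0.0015 -0.0008] rv [-0.     0.     0.001] at [ 0.4093 -0.2275  0.0377] t 15.9 q7 0.82
```

Converted, -0.16 m is -0.2, -0.15 m is -0.1875.

{"method": "steer_hand", "body": {"rows": [[0.8, 0, 0, 0, 0, 0, 0], [1, 0, 0, 0, 0, 0, 0], [1, 0, 0, 0, 0, 0, 0], [1, 0, 0, -0.025, 0, 0, 0], [1, 0, 0, -0.075, 0, 0, 0], [1, 0, 0, -0.1375, 0, 0, 0], [1, -0.025, 0, -0.1875, 0, 0, 0], [1, -0.075, 0.005, -0.2, 0, 0, 0], [1, -0.075, 0.005, -0.2, 0, 0, 0], [1, -0.075, 0.005, -0.2, 0, 0, 0]]}}

```text
clock: 16.95
tool_pos: [0.4696, -0.2237, 0.1971]
eef_rot: [-0.0, 1.0, -0.0, 0.0]
contact_force: [-0.0, -0.1, -0.8]
opening: 0.999
finger_force: 0.0
```

Run:
```python
from h import *
w,pw=snap('wrist','w10')
circs(roi(cv2.morphologyEx(yellow(w).astype(np.uint8),cv2.MORPH_CLOSE,np.ones((5,5))),200,100,310,260),.048,pw,500)
circs(roi(grey(w),385,130,480,220),.044,pw)
plan([.4898,-.2215,.037],np.pi/2)
```

```text
px [262. 197.] ell [ 0.4899 -0.2204] [0.0555 0.0557] circ [ 0.4897 -0.2206] 0.0287 rect [ 0.4901 -0.2201] [0.0549 0.0554] 0.0
px [255. 119.] ell [ 0.4103 -0.2277] [0.0416 0.0459] circ [ 0.4084 -0.2281] 0.0241 rect [ 0.4112 -0.2277] [0.0459 0.0412] 90.0
px [260. 175.] ell [ 0.4705 -0.2242] [0.1034 0.2259] circ [ 0.4765 -0.2248] 0.0993 rect [ 0.4762 -0.2223] [0.1739 0.1067] 1.3
px [440. 149.] ell [ 0.4387 -0.0337] [0.0452 0.05  ] circ [ 0.4379 -0.0343] 0.0256 rect [ 0.4401 -0.0341] [0.0441 0.0503] 0.8
d [-0.0219  0.0024  0.1595] rv [ 0.    -0.002  0.   ] at [ 0.4683 -0.2239  0.1965] t 17.0 q7 1.26
```

View pics/w10.png

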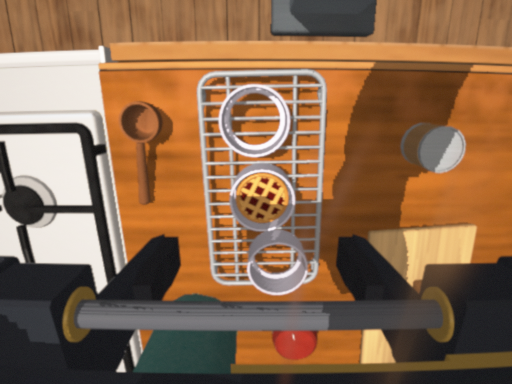

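Ring 1 sits flat on the rack at (255,120), second tin at (262,197), can at (440,148).

The manual's scale: shifts go in shares of 0.8 m and turns go in shares of pi rad. Converting my numbers, 0.159 m is 0.1988, 0.15 m is 0.1875.

{"method": "steer_hand", "body": {"rows": [[1, -0.0125, 0.0038, 0.05, 0, 0, 0], [1, -0.0263, 0.0038, 0.0938, 0, 0, 0], [1, -0.0263, 0.0038, 0.1313, 0, 0, 0], [1, -0.0263, 0.0038, 0.1625, 0, 0, 0], [1, -0.0263, 0.0038, 0.1875, 0, 0, 0], [1, -0.0263, 0.0038, 0.1988, 0, 0, 0], [1, -0.0263, 0.0038, 0.1988, 0, 0, 0], [0.7, -0.0263, 0.0038, 0.1988, 0, 0, 0], [0.6, -0.0263, 0.0038, 0.1988, 0, 0, 0], [0.6, -0.0263, 0.0038, 0.1988, 0, 0, 0]], "squeeze": 35}}

```text
clock: 18.0
tool_pos: [0.491, -0.2209, 0.0391]
eef_rot: [-0.0, 1.0, -0.0, 0.001]
contact_force: [-0.6, 0.1, 2.3]
opening: 0.772
finger_force: 35.0
```

{"method": "steer_hand", "body": {"rows": [[0.6, 0, 0, 0, 0, 0, 0], [0.6, 0, 0, -0.025, 0, 0, 0], [0.6, 0, 0, -0.0625, 0, 0, 0], [0.6, 0, 0, -0.1, 0, 0, 0], [0.6, 0, 0, -0.1375, 0, 0, 0], [0.6, 0, 0, -0.15, 0, 0, 0], [0.6, 0, 0, -0.15, 0, 0, 0], [0.6, 0, 0, -0.15, 0, 0, 0]]}}

```text
clock: 18.8
tool_pos: [0.4896, -0.221, 0.1571]
eef_rot: [0.0, 1.0, 0.0, -0.001]
contact_force: [0.3, -0.2, -1.8]
opening: 0.767
finger_force: 35.0
```

Run:
```python
from h import *
w,pw=snap('wrist');s=r.get_state();z=s['tool_pos'][2]+.0105
h=cv2.cvtColor(w,cv2.COLOR_RGB2HSV).astype(int)
m=cv2.morphologyEx(roi((h[...,1]>90),200,195,325,305).astype(np.uint8),cv2.MORPH_OPEN,np.ones((9,9),np.uint8)); circs(m,z,pw,500)
circs(roi(grey(w),380,120,490,220),.044,pw)
t,pt=snap('top'); circs(roi(grey(t),245,235,295,275),.044,pt)
plan([.4382,-.0325,.11],np.pi/2)
```

```text
px [258. 252.] ell [ 0.4871 -0.2215] [0.0539 0.0555] circ [ 0.4865 -0.2216] 0.0283 rect [ 0.4875 -0.2214] [0.055  0.0542] 86.7
px [467. 138.] ell [ 0.4419 -0.0346] [0.039  0.0467] circ [ 0.4391 -0.0336] 0.0244 rect [ 0.4433 -0.0345] [0.0368 0.0455] 1.0
px [269. 253.] ell [ 0.4371 -0.0326] [0.0464 0.0473] circ [ 0.4371 -0.0326] 0.0245 rect [ 0.4371 -0.0333] [0.0466 0.0471] 1.6
d [0.051  0.1882 0.047 ] rv [ 0.001 -0.003  0.   ] at [ 0.4894 -0.2207  0.1567] t 18.9 q7 1.2
```

Converted, 0.188 m is 0.235, 0.0503 m is 0.0629.

{"method": "steer_hand", "body": {"rows": [[0.6, 0.0125, 0.0438, 0, 0, 0, 0], [0.6, 0.025, 0.0938, 0, 0, 0, 0], [0.6, 0.0375, 0.1375, 0.0125, 0, 0, 0], [0.6, 0.05, 0.1813, 0.025, 0, 0, 0], [0.6, 0.0625, 0.2188, 0.05, 0, 0, 0], [0.6, 0.0629, 0.235, 0.075, 0, 0, 0], [0.6, 0.0629, 0.235, 0.0938, 0, 0, 0], [0.6, 0.0629, 0.235, 0.1063, 0, 0, 0], [0.6, 0.0629, 0.235, 0.1063, 0, 0, 0], [0.6, 0.0629, 0.235, 0.1063, 0, 0, 0]]}}

```text
clock: 19.9
tool_pos: [0.4397, -0.0327, 0.0727]
eef_rot: [-0.0, 1.0, -0.0, -0.001]
contact_force: [-0.5, -0.0, -1.7]
opening: 0.77
finger_force: 35.0
```

Run:
```python
from h import *
plan([.4393,-.033,.05],np.pi/2); w,pw=snap('wrist');s=r.get_state();z=s['tool_pos'][2]+.0088
h=cv2.cvtColor(w,cv2.COLOR_RGB2HSV).astype(int)
m=cv2.morphologyEx(roi((h[...,1]>90),200,195,325,305).astype(np.uint8),cv2.MORPH_OPEN,np.ones((9,9),np.uint8)); circs(m,z,pw,500)
circs(roi(grey(w,190),190,180,330,300),z+.008,pw,100)
```

```text
d [ 0.0004 -0.0003  0.0227] rv [-0.    -0.001  0.001] at [ 0.4397 -0.0327  0.0727] t 19.9 q7 0.45
px [259. 252.] ell [ 0.4378 -0.0325] [0.0535 0.056 ] circ [ 0.4368 -0.0327] 0.0285 rect [ 0.4381 -0.0325] [0.0532 0.0556] 0.0
px [316. 209.] ell [ 0.411  -0.0045] [0.0098 0.0213] circ [ 0.4131 -0.0053] 0.0107 rect [ 0.4131 -0.0054] [0.0185 0.0104] 4.1
px [256. 236.] ell [ 0.441  -0.0333] [0.0635 0.0805] circ [ 0.4333 -0.0335] 0.0373 rect [ 0.4278 -0.0333] [0.063  0.0665] 0.0
```

Converted, 0.022 m is 0.0275, 0.019 m is 0.0238.

{"method": "steer_hand", "body": {"rows": [[0.6, 0, 0, 0.01, 0, 0, 0], [0.6, 0, 0, 0.0175, 0, 0, 0], [0.6, 0, 0, 0.0238, 0, 0, 0], [0.6, 0, 0, 0.0275, 0, 0, 0], [0.6, 0, 0, 0.0275, 0, 0, 0]]}}

```text
clock: 20.45
tool_pos: [0.4401, -0.0328, 0.0512]
eef_rot: [-0.0, 1.0, -0.0, 0.0]
contact_force: [0.6, -0.2, -0.3]
opening: 0.77
finger_force: 35.0
```

Converted, 0.0355 m is 0.0444, 0.034 m is 0.0425.

{"method": "steer_hand", "body": {"rows": [[0.6, 0, 0, 0.01, 0, 0, 0], [0.6, 0, 0, 0.0188, 0, 0, 0], [0.6, 0, 0, 0.0275, 0, 0, 0], [0.6, 0, 0, 0.0363, 0, 0, 0], [0.6, 0, 0, 0.0425, 0, 0, 0], [0.6, 0, 0, 0.0444, 0, 0, 0], [0.6, 0, 0, 0.0444, 0, 0, 0]]}}

```text
clock: 21.15
tool_pos: [0.4405, -0.0326, 0.0169]
eef_rot: [-0.0, 1.0, 0.0, 0.001]
contact_force: [-0.7, 0.0, 10.8]
opening: 0.775
finger_force: 35.2
```

Converted, -0.032 m is -0.04, -0.024 m is -0.03.

{"method": "steer_hand", "body": {"rows": [[0.8, 0, 0, 0, 0, 0, 0], [1, 0, 0, 0, 0, 0, 0], [1, 0, 0, 0, 0, 0, 0], [1, 0, 0, 0, 0, 0, 0], [1, 0.0013, 0, -0.0125, 0, 0, 0], [1, 0.0025, 0, -0.03, 0, 0, 0], [1, 0.0025, 0, -0.04, 0, 0, 0], [1, 0.0025, 0, -0.04, 0, 0, 0], [0.6, 0.0025, 0, -0.04, 0, 0, 0], [0.5, 0.0025, 0, -0.04, 0, 0, 0]], "squeeze": 20}}

```text
clock: 22.15
tool_pos: [0.4381, -0.0329, 0.0472]
eef_rot: [-0.0, 1.0, -0.0, -0.0]
contact_force: [0.4, 0.1, 0.3]
opening: 0.842
finger_force: 0.0
```

{"method": "steer_hand", "body": {"rows": [[0.5, 0, 0, 0, 0, 0, 0], [0.5, 0, 0, 0, 0, 0, 0], [0.5, 0, 0, 0, 0, 0, 0]]}}

```text
clock: 22.45
tool_pos: [0.4379, -0.0327, 0.0474]
eef_rot: [-0.0, 1.0, -0.0, -0.0]
contact_force: [-0.2, -0.4, -0.6]
opening: 0.656
finger_force: 20.0
```

Converted, 0.241 m is 0.3013, -0.045 m is -0.0563, 0.112 rad is 0.0357.

{"method": "steer_hand", "body": {"rows": [[0.5, 0, 0, -0.0125, 0, 0, 0], [0.5, 0, 0, -0.0375, 0, 0, 0], [0.5, 0, 0.0125, -0.075, 0, 0, 0], [0.5, 0, 0.0563, -0.0938, 0, 0, 0.0095], [0.5, 0, 0.1063, -0.0938, 0, 0, 0.0191], [0.5, -0.0075, 0.1563, -0.0938, 0, 0, 0.0286], [0.5, -0.0163, 0.2063, -0.0938, 0, 0, 0.0357], [0.5, -0.0163, 0.2563, -0.0938, 0, 0, 0.0357], [0.5, -0.0163, 0.2938, -0.075, 0, 0, 0.0357], [0.5, -0.0163, 0.3013, -0.0563, 0, 0, 0.0357]]}}

```text
clock: 23.45
tool_pos: [0.451, 0.2139, 0.0927]
eef_rot: [0.053, 0.999, 0.003, 0.001]
contact_force: [-0.2, 0.9, 0.1]
opening: 0.653
finger_force: 20.0
```

{"method": "steer_hand", "body": {"rows": [[0.5, 0, 0, 0.025, 0, 0, 0], [0.5, 0, 0, 0.0275, 0, 0, 0], [0.5, 0, 0, 0.0275, 0, 0, 0]]}}

```text
clock: 23.75
tool_pos: [0.4506, 0.2076, 0.0704]
eef_rot: [0.056, 0.998, -0.001, -0.001]
contact_force: [0.9, 0.6, -0.7]
opening: 0.65
finger_force: 20.0
```

Run:
```python
from h import *
w,_=snap('wrist','w11'); plan([.4513,.2085,.0105],np.pi/2-.112)
```

```text
d [-0.0002  0.0007  0.0604] rv [-0. -0. -0.] at [0.451  0.2079 0.0709] t 23.8 q7 0.1
```

View pics/w11.png

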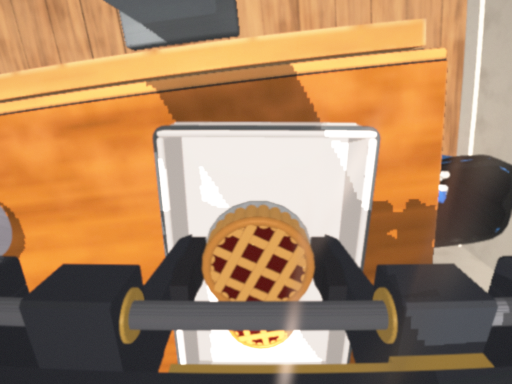

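Tart held over the box's near half, first tart behind at (260,335); rim near corners at (155,128) and (378,129).

Run:
```python
from h import *
p=r.camera_params('wrist'); w=cv2.imread('pics/w11.png')
c=cast([[155,127],[378,129],[160,200],[370,200]],.048,p); print(c.round(4),np.linalg.norm(c[1]-c[0]))
```

```text
[[0.3794 0.1566 0.048 ]
 [0.3946 0.2824 0.048 ]
 [0.4228 0.1501 0.048 ]
 [0.4372 0.2779 0.048 ]] 0.12671944628850432
```

{"method": "steer_hand", "body": {"rows": [[0.5, 0, 0.0013, 0.025, 0, 0, 0], [0.5, 0, 0.0013, 0.05, 0, 0, 0], [0.5, 0, 0.0013, 0.065, 0, 0, 0], [0.5, 0, 0.0013, 0.0725, 0, 0, 0], [0.5, 0, 0.0013, 0.075, 0, 0, 0], [0.5, 0, 0.0013, 0.075, 0, 0, 0], [0.5, 0, 0.0013, 0.075, 0, 0, 0]]}}

```text
clock: 24.5
tool_pos: [0.4516, 0.2093, 0.0114]
eef_rot: [0.056, 0.998, 0.0, 0.0]
contact_force: [0.6, -0.3, -1.2]
opening: 0.652
finger_force: 20.0
```

Converted, -0.12 m is -0.15, 0.002 m is 0.0025.

{"method": "steer_hand", "body": {"rows": [[0.5, 0, 0, 0.0025, 0, 0, 0], [0.5, 0, 0, 0.0031, 0, 0, 0], [0.7, 0, 0, 0.0031, 0, 0, 0], [0.76, 0, 0, 0.0031, 0, 0, 0], [0.76, 0, 0, 0.0031, 0, 0, 0], [0.76, 0, 0, -0.025, 0, 0, 0], [0.76, 0, 0, -0.075, 0, 0, 0], [0.76, 0, 0, -0.1375, 0, 0, 0], [0.76, 0, 0, -0.15, 0, 0, 0], [0.76, 0, 0, -0.15, 0, 0, 0]]}}

```text
clock: 25.5
tool_pos: [0.4523, 0.2095, 0.1322]
eef_rot: [0.056, 0.998, 0.001, 0.002]
contact_force: [-0.2, -0.5, -1.4]
opening: 0.759
finger_force: 0.0
```

Run:
```python
from h import *
w,pw=snap('wrist','w12')
circs(cv2.morphologyEx(roi(yellow(w),190,100,330,320).astype(np.uint8),cv2.MORPH_CLOSE,np.ones((5,5))),.027,pw,300)
plan([.4385,-.0325,.2],np.pi/2)
```

```text
px [258. 270.] ell [0.534  0.1999] [0.0546 0.0633] circ [0.5335 0.2001] 0.032 rect [0.5331 0.2   ] [0.0539 0.0629] 83.4
px [257. 189.] ell [0.4505 0.2086] [0.0546 0.0581] circ [0.4502 0.2086] 0.0295 rect [0.4503 0.2089] [0.0549 0.0581] 83.5
px [259. 107.] ell [0.3789 0.2155] [0.0118 0.1804] circ [0.383  0.2183] 0.0577 rect [0.3793 0.2187] [0.1152 0.0113] 83.5
d [-0.0143 -0.2412 -0.0693] rv [ 0.     0.001 -0.112] at [0.4514 0.2088 0.1308] t 25.6 q7 0.2
```

Converted, -0.241 m is -0.3013, -0.215 m is -0.2688, -0.112 rad is -0.0357.

{"method": "steer_hand", "body": {"rows": [[1, 0, -0.025, -0.0375, 0, 0, -0.0064], [1, 0, -0.075, -0.0625, 0, 0, -0.0127], [1, -0.0063, -0.125, -0.0875, 0, 0, -0.0223], [1, -0.0125, -0.175, -0.0875, 0, 0, -0.0318], [1, -0.0175, -0.225, -0.0875, 0, 0, -0.0357], [1, -0.0175, -0.2688, -0.0875, 0, 0, -0.0357], [1, -0.0175, -0.3013, -0.0875, 0, 0, -0.0357], [1, -0.0175, -0.3013, -0.0875, 0, 0, -0.0357], [1, -0.0175, -0.3013, -0.0875, 0, 0, -0.0357], [1, -0.0175, -0.3013, -0.0875, 0, 0, -0.0357]], "squeeze": 20}}

```text
clock: 26.55
tool_pos: [0.4381, -0.0305, 0.2]
eef_rot: [-0.001, 1.0, 0.001, -0.0]
contact_force: [-0.8, -0.8, 0.9]
opening: 1.0
finger_force: 0.0
```

Run:
```python
from h import *
w,pw=snap('wrist','w13')
circs(roi(grey(w,60,75),180,110,330,260),.034,pw,300)
print();circs(roi(grey(w,170),190,110,330,260),.044,pw,200)
plan([.439,-.032,.0165],np.pi/2)
```

```text
px [256. 175.] ell [ 0.4385 -0.033 ] [0.068  0.0714] circ [ 0.4381 -0.0328] 0.0362 rect [ 0.438  -0.0332] [0.071  0.0682] 0.1

px [256. 172.] ell [ 0.4357 -0.0336] [0.06   0.0618] circ [ 0.4354 -0.0326] 0.0348 rect [ 0.4335 -0.0336] [0.0654 0.0662] 6.8
d [-0.0009 -0.0018  0.1837] rv [ 0.001 -0.001  0.003] at [ 0.4382 -0.0304  0.2002] t 26.6 q7 0.81
```

Converted, 0.1845 m is 0.2306, 0.178 m is 0.2225.

{"method": "steer_hand", "body": {"rows": [[1, 0, -0.0031, 0.0563, 0, 0, 0], [1, 0, -0.0031, 0.1125, 0, 0, 0], [1, 0, -0.0031, 0.15, 0, 0, 0], [1, 0, -0.0031, 0.1813, 0, 0, 0], [1, 0, -0.0031, 0.2063, 0, 0, 0], [1, 0, -0.0031, 0.2225, 0, 0, 0], [1, 0, -0.0031, 0.2306, 0, 0, 0], [0.7, 0, -0.0031, 0.2306, 0, 0, 0], [0.6, 0, -0.0031, 0.2306, 0, 0, 0], [0.6, 0, -0.0031, 0.2306, 0, 0, 0]], "squeeze": 30}}

```text
clock: 27.6
tool_pos: [0.4384, -0.0338, 0.0166]
eef_rot: [-0.0, 1.0, 0.0, 0.0]
contact_force: [-1.0, 0.4, -0.8]
opening: 0.772
finger_force: 30.0
```

{"method": "steer_hand", "body": {"rows": [[0.6, 0, 0, 0, 0, 0, 0], [0.6, 0, 0, -0.0125, 0, 0, 0], [0.6, 0, 0, -0.0375, 0, 0, 0], [0.6, 0, 0, -0.0625, 0, 0, 0], [0.6, 0, 0, -0.1, 0, 0, 0], [0.6, 0, 0, -0.1375, 0, 0, 0], [0.6, 0, 0, -0.15, 0, 0, 0], [0.6, 0, 0, -0.15, 0, 0, 0]]}}

```text
clock: 28.4
tool_pos: [0.439, -0.0346, 0.1378]
eef_rot: [0.0, 1.0, 0.0, 0.002]
contact_force: [0.1, -0.2, 0.0]
opening: 0.771
finger_force: 30.0
```

Run:
```python
from h import *
plan([.4905,-.2215,.0385],np.pi/2)
```

```text
d [-0.0513 -0.1868  0.0995] rv [ 0.     0.004 -0.001] at [ 0.439  -0.0346  0.1378] t 28.4 q7 0.66
```

{"method": "steer_hand", "body": {"rows": [[0.6, -0.0125, -0.0438, 0, 0, 0, 0], [0.6, -0.025, -0.0938, 0, 0, 0, 0], [0.6, -0.0375, -0.1438, 0, 0, 0, 0], [0.6, -0.05, -0.1875, 0, 0, 0, 0], [0.6, -0.0625, -0.2188, 0.025, 0, 0, 0], [0.6, -0.0638, -0.2338, 0.0625, 0, 0, 0], [0.6, -0.0638, -0.2338, 0.0938, 0, 0, 0], [0.6, -0.0638, -0.2338, 0.1125, 0, 0, 0], [0.6, -0.0638, -0.2338, 0.1213, 0, 0, 0], [0.6, -0.0638, -0.2338, 0.1244, 0, 0, 0]]}}

```text
clock: 29.4
tool_pos: [0.4875, -0.2212, 0.0376]
eef_rot: [-0.001, 1.0, -0.001, -0.002]
contact_force: [-10.1, 1.4, 39.6]
opening: 0.771
finger_force: 30.0
```

{"method": "steer_hand", "body": {"rows": [[0.6, 0, 0, 0, 0, 0, 0], [0.6, 0, 0, 0.0006, 0, 0, 0]]}}

```text
clock: 29.6
tool_pos: [0.4875, -0.2212, 0.0376]
eef_rot: [-0.001, 1.0, -0.001, -0.001]
contact_force: [-8.1, 1.3, 24.5]
opening: 0.773
finger_force: 30.0
```

Converted, -0.16 m is -0.2, 0.001 m is 0.0013.

{"method": "steer_hand", "body": {"rows": [[0.6, 0.0013, 0, -0.0025, 0, 0, 0], [0.9, 0.0013, 0, -0.0025, 0, 0, 0], [1, 0.0013, 0, -0.0025, 0, 0, 0], [1, 0.0013, 0, -0.005, 0, 0, 0], [1, 0.0013, 0, -0.0375, 0, 0, 0], [1, 0.0013, 0, -0.0875, 0, 0, 0], [1, 0.025, 0, -0.1375, 0, 0, 0], [1, 0.0375, 0, -0.2, 0, 0, 0], [1, 0.0375, 0, -0.2, 0, 0, 0], [1, 0.0375, 0, -0.2, 0, 0, 0]]}}

```text
clock: 30.6
tool_pos: [0.4596, -0.2219, 0.1971]
eef_rot: [0.0, 1.0, -0.001, 0.001]
contact_force: [-0.0, 0.3, -0.2]
opening: 1.003
finger_force: 0.0
```

Run:
```python
from h import *
w,pw=snap('wrist','w14'); t,pt=snap('top','t14')
circs(roi(grey(t,90,70),250,235,290,272),.044,pt)
h=cv2.cvtColor(t,cv2.COLOR_RGB2HSV).astype(int);H,S,V=h[...,0],h[...,1],h[...,2]
m=(H<14)&(S>100)&(V>60); circs(roi(m,235,110,290,200),.040,pt)
circs(roi((H>12)&(S<165)&(V>120),215,95,305,225),.018,pt,500)
cv2.imwrite('pics/c14.png',np.hstack([cv2.resize(w,(400,300)),cv2.resize(t,(400,300))])[:,:,::-1])
plan([.653,-.011,.15],np.radians(94)); print(r.get_state()['q'].round(2))
```

```text
px [270. 252.] ell [ 0.4379 -0.0334] [0.0468 0.0478] circ [ 0.438  -0.0332] 0.025 rect [ 0.4382 -0.0333] [0.0488 0.0459] 46.9
px [262. 159.] ell [ 0.6539 -0.0109] [0.0163 0.1245] circ [ 0.6518 -0.0106] 0.0446 rect [ 0.6517 -0.0108] [0.0889 0.0168] 3.5
px [267. 114.] ell [ 0.7521 -0.0167] [0.0471 0.1394] circ [ 0.7496 -0.008 ] 0.0686 rect [ 0.749 -0.008] [0.0471 0.129 ] 1.4
px [262. 162.] ell [ 0.6537 -0.0111] [0.1534 0.2793] circ [ 0.6529 -0.0118] 0.1324 rect [ 0.6533 -0.0115] [0.2323 0.1367] 3.7
d [-0.1944  0.2105  0.045 ] rv [ 0.001 -0.002 -0.07 ] at [ 0.4587 -0.2215  0.1952] t 30.7 q7 1.24
[ 0.81  0.7  -0.75  1.94  0.67  0.78  1.24]
```

View pics/c14.png

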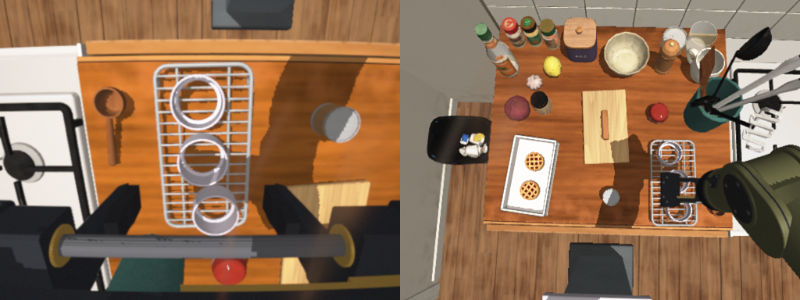

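Rack holds all three rings flat, the can stands, both tarts lie in the box, the lid is unmoved. Now the lid.

Converted, 0.21 m is 0.2625, 0.19 m is 0.2375, -0.04 rad is -0.0127.

{"method": "steer_hand", "body": {"rows": [[1, 0, 0.05, 0, 0, 0, 0], [1, 0, 0.1, 0, 0, 0, 0], [1, -0.0125, 0.15, 0, 0, 0, -0.0064], [1, -0.0375, 0.2, 0, 0, 0, -0.0127], [1, -0.075, 0.2375, 0, 0, 0, -0.0223], [1, -0.125, 0.2625, 0, 0, 0, -0.0223], [1, -0.175, 0.2625, 0, 0, 0, -0.0223], [1, -0.2125, 0.2625, 0, 0, 0, -0.0223], [1, -0.2125, 0.2625, 0, 0, 0, -0.0223], [1, -0.2125, 0.2625, 0, 0, 0, -0.0223]]}}

```text
clock: 31.7
tool_pos: [0.6281, -0.011, 0.194]
eef_rot: [-0.035, 0.999, 0.0, -0.002]
contact_force: [-0.9, -0.4, -0.8]
opening: 0.998
finger_force: 0.0
```

Run:
```python
from h import *
w,pw=snap('wrist','w15')
h=cv2.cvtColor(w,cv2.COLOR_RGB2HSV).astype(int);H,S,V=h[...,0],h[...,1],h[...,2]
circs(roi((H<14)&(S>100)&(V>60),200,80,320,300),.040,pw,200)
plan([.652,-.011,.021],np.radians(93.8))
```

```text
px [272. 290.] ell [0.7662 0.0225] [0.0255 0.1192] circ [0.7683 0.021 ] 0.053 rect [0.7656 0.0208] [0.0246 0.104 ] 3.9
px [256. 200.] ell [ 0.6522 -0.0117] [0.0161 0.1177] circ [ 0.6537 -0.0129] 0.0449 rect [ 0.6537 -0.0115] [0.0894 0.0162] 3.5
px [283.  86.] ell [0.5341 0.0056] [0.0095 0.0474] circ [0.5339 0.0065] 0.0247 rect [0.5335 0.0064] [0.0101 0.0493] 4.2
d [-0.0251 -0.0015  0.1734] rv [ 0.    -0.004  0.005] at [ 0.6276 -0.0112  0.1945] t 31.8 q7 1.03
```

Converted, 0.1735 m is 0.2169, -0.0255 m is -0.0319.

{"method": "steer_hand", "body": {"rows": [[1, -0.0319, 0, 0.0563, 0, 0, 0], [1, -0.0319, 0, 0.1125, 0, 0, 0], [0.7, -0.0319, 0, 0.15, 0, 0, 0], [0.7, -0.0319, 0, 0.1813, 0, 0, 0], [0.7, -0.0319, 0, 0.2, 0, 0, 0], [0.7, -0.0319, 0, 0.2125, 0, 0, 0], [0.7, -0.0319, 0, 0.2169, 0, 0, 0], [0.4, -0.0319, 0, 0.2169, 0, 0, 0], [0.1, -0.0319, 0, 0.2169, 0, 0, 0], [0.1, -0.0319, 0, 0.2169, 0, 0, 0]], "squeeze": 50}}

```text
clock: 32.75
tool_pos: [0.6553, -0.0094, 0.0239]
eef_rot: [-0.035, 0.999, 0.0, 0.001]
contact_force: [0.4, 0.5, 0.7]
opening: 0.45
finger_force: 0.0
```

{"method": "steer_hand", "body": {"rows": [[0.1, 0, 0, 0, 0, 0, 0], [0.1, 0, 0, 0, 0, 0, 0], [0.1, 0, 0, 0, 0, 0, 0], [0.1, 0, 0, 0, 0, 0, 0]]}}

```text
clock: 33.15
tool_pos: [0.6548, -0.0098, 0.023]
eef_rot: [-0.035, 0.999, -0.0, 0.0]
contact_force: [-0.1, -0.9, 2.9]
opening: 0.203
finger_force: 50.3
```

Converted, -0.12 m is -0.15, -0.11 m is -0.1375.

{"method": "steer_hand", "body": {"rows": [[0.1, 0, 0, -0.0125, 0, 0, 0], [0.1, 0, 0, -0.0375, 0, 0, 0], [0.1, 0, 0, -0.075, 0, 0, 0], [0.1, 0, 0, -0.1125, 0, 0, 0], [0.1, 0, 0, -0.1375, 0, 0, 0], [0.1, 0, 0, -0.15, 0, 0, 0], [0.1, 0, 0, -0.15, 0, 0, 0], [0.1, 0, 0, -0.15, 0, 0, 0]]}}

```text
clock: 33.95
tool_pos: [0.654, -0.0098, 0.1423]
eef_rot: [-0.035, 0.999, -0.0, -0.001]
contact_force: [0.0, -0.9, -2.3]
opening: 0.199
finger_force: 50.3
```

Run:
```python
from h import *
w,pw=snap('wrist','w16'); s=r.get_state(); z=s['tool_pos'][2]-.023
h=cv2.cvtColor(w,cv2.COLOR_RGB2HSV).astype(int);H,S,V=h[...,0],h[...,1],h[...,2]
circs(roi((H>12)&(S<165)&(V>120),100,50,420,300),z+.018,pw,2000)
m=roi((H>12)&(S<165)&(V>120),60,20,450,300); k=max(blobs(m),key=cv2.contourArea); q=cv2.approxPolyDP(cv2.convexHull(k),4,True)[:,0]
print(q.tolist(), cast(q,z+.018,pw).round(4).tolist())
t,pt=snap('top');h=cv2.cvtColor(t,cv2.COLOR_RGB2HSV).astype(int);H,S,V=h[...,0],h[...,1],h[...,2]
for k in blobs(roi((H>12)&(S<165)&(V>120),190,60,330,240),1500):
  q=cv2.approxPolyDP(cv2.convexHull(k),4,True)[:,0]; print('top',q.tolist(), cast(q,z+.018,pt).round(4).tolist())
plan([.4965,.2053,.13],np.radians(83.5))
```

```text
px [257. 169.] ell [ 0.6081 -0.0136] [0.1391 0.157 ] circ [ 0.6088 -0.0139] 0.0888 rect [ 0.6209 -0.013 ] [0.1408 0.135 ] 4.1
[[399, 27], [370, 263], [277, 299], [247, 299], [145, 264], [117, 26]] [[0.5362, 0.0475, 0.1367], [0.6613, 0.0567, 0.1367], [0.6903, 0.0039, 0.1367], [0.6916, -0.0146, 0.1367], [0.6714, -0.0767, 0.1367], [0.545, -0.0843, 0.1367]]
top [[295, 154], [297, 201], [231, 203], [230, 152], [284, 144]] [[0.641, -0.0796, 0.1367], [0.5429, -0.085, 0.1367], [0.5352, 0.0491, 0.1367], [0.6418, 0.0554, 0.1367], [0.6618, -0.0564, 0.1367]]
d [0.1416 0.2256 0.0117] rv [-0.    -0.002  0.184] at [ 0.6537 -0.0098  0.1414] t 34.0 q7 1.02
```

Run:
```python
from h import *
def prof(im,p,c,th,z=.048):
    ax=np.array([np.cos(th),np.sin(th)]);ay=np.array([-ax[1],ax[0]]);M=R.from_rotvec(p['rvec']).as_matrix()
    def val(u,v):
        P=np.c_[c+u[:,None]*ax+v[:,None]*ay,np.full(len(u),z)]@M.T+p['tvec']; s=P[:,:2]/P[:,2:]; s=s*(1+p['k1']*(s**2).sum(1,keepdims=True))
        return cv2.remap(im,(s[:,0]*p['fx']+p['cx']).astype(np.float32)[None],(s[:,1]*p['fy']+p['cy']).astype(np.float32)[None],cv2.INTER_LINEAR)[0]
    o=np.arange(-.012,.0125,.001)
    for nm,f in [('+x',lambda d,t:(.111+d,t*.04)),('-x',lambda d,t:(-.111-d,t*.04)),('+y',lambda d,t:(t*.08,.064+d)),('-y',lambda d,t:(t*.08,-.064-d))]:
        tt=np.linspace(-1,1,81); pr=[];sl=[]
        for d in o:
            u,v=f(d,tt); I=val(np.broadcast_to(u,81).copy(),np.broadcast_to(v,81).copy()).astype(float); pr.append(I[:,2].mean())
        print(nm,np.round(pr).astype(int))
t=cv2.imread('pics/t14.png')[:,:,::-1].copy()
prof(t,r.camera_params('top'),np.array([.4965,.2053]),np.radians(-6.5))
b=cv2.imread('pics/scene0.png')[:,:,::-1].copy(); print('scene')
prof(b,r.camera_params('scene'),np.array([.4965,.2053]),np.radians(-6.5))
```

```text
+x [223 197 171 157 162 186 219 240 245 233 205 160 111  74  53  43  43  45
  46  47  47  47  48  48  49]
-x [172 170 165 154 140 129 132 160 202 232 240 227 197 151 104  72  56  49
  49  50  51  51  51  52  52]
+y [151 152 152 152 154 163 183 210 234 248 249 231 191 139  93  63  51  49
  50  51  52  52  52  53  53]
-y [253 253 247 230 208 193 197 219 241 242 214 171 134 120 127 142 152 158
 162 154 123  86  61  49  46]
scene
+x [179 179 179 178 178 180 189 205 223 236 239 228 202 165 127  94  71  58
  52  49  48  48  47  47  47]
-x [242 242 243 242 242 242 243 244 242 230 203 167 138 130 140 156 169 175
 176 175 174 174 174 175 170]
+y [188 188 187 187 187 190 196 208 222 234 240 235 218 187 150 114  84  65
  55  50  49  48  48  48  48]
-y [252 252 252 251 250 249 247 242 230 209 179 150 130 125 135 149 163 175
 182 186 187 188 188 187 187]
```

Converted, 0.227 m is 0.2838, 0.1414 m is 0.1768, 0.184 rad is 0.0586.

{"method": "steer_hand", "body": {"rows": [[0.1, 0.015, 0.025, 0, 0, 0, 0.0064], [0.1, 0.0375, 0.0625, 0, 0, 0, 0.0127], [0.1, 0.0625, 0.1, 0, 0, 0, 0.0207], [0.1, 0.0875, 0.1375, 0, 0, 0, 0.0286], [0.1, 0.1125, 0.175, 0, 0, 0, 0.0366], [0.1, 0.1375, 0.2125, 0, 0, 0, 0.0446], [0.1, 0.1563, 0.25, 0, 0, 0, 0.0525], [0.1, 0.1725, 0.275, 0, 0, 0, 0.0586], [0.1, 0.1768, 0.2838, 0, 0, 0, 0.0586], [0.1, 0.1768, 0.2838, 0.0125, 0, 0, 0.0586]]}}

```text
clock: 35.05
tool_pos: [0.4979, 0.2083, 0.1329]
eef_rot: [0.056, 0.998, 0.001, 0.001]
contact_force: [-0.6, -0.9, -1.5]
opening: 0.199
finger_force: 50.3
```

{"method": "steer_hand", "body": {"rows": [[0.1, 0, 0, 0.025, 0, 0, 0], [0.1, 0, 0, 0.05, 0, 0, 0], [0.1, 0, 0, 0.0563, 0, 0, 0], [0.1, 0, 0, 0.0563, 0, 0, 0], [0.1, 0, 0, 0.0563, 0, 0, 0]]}}

```text
clock: 35.55
tool_pos: [0.4983, 0.2064, 0.0879]
eef_rot: [0.057, 0.998, 0.0, 0.0]
contact_force: [-0.1, -0.2, -0.8]
opening: 0.195
finger_force: 50.3
```

Run:
```python
from h import *
plan([.4966,.2067,.063],np.radians(83.5))
w,pw=snap('wrist','w17'); s=r.get_state(); z=s['tool_pos'][2]-.023
h=cv2.cvtColor(w,cv2.COLOR_RGB2HSV).astype(int);H,S,V=h[...,0],h[...,1],h[...,2]
m=roi((H>12)&(S<165)&(V>120)&(S>50),60,15,450,240); k=max(blobs(m),key=cv2.contourArea); q=cv2.approxPolyDP(cv2.convexHull(k),4,True)[:,0]
print(q.tolist(), cast(q,z+.018,pw).round(4).tolist())
```

```text
d [0.0017 0.0001 0.0249] rv [ 0.     0.    -0.001] at [0.4983 0.2064 0.0879] t 35.5 q7 0.24
[[60, 15], [196, 15], [398, 26], [375, 239], [141, 239], [60, 37]] [[0.3693, 0.128, 0.0832], [0.3782, 0.1913, 0.0832], [0.3929, 0.2836, 0.0832], [0.5017, 0.273, 0.0832], [0.4863, 0.1398, 0.0832], [0.3785, 0.1253, 0.0832]]
```

Converted, 0.019 m is 0.0238, 0.017 m is 0.0213.

{"method": "steer_hand", "body": {"rows": [[0.1, 0.0013, 0, 0.01, 0, 0, 0], [0.1, 0.0019, 0, 0.0175, 0, 0, 0], [0.1, 0.0019, 0, 0.0213, 0, 0, 0], [0.1, 0.0019, 0, 0.0238, 0, 0, 0], [0.1, 0.0019, 0, 0.0238, 0, 0, 0]]}}

```text
clock: 36.1
tool_pos: [0.496, 0.2071, 0.0684]
eef_rot: [0.057, 0.998, -0.0, -0.0]
contact_force: [-0.2, -0.5, -2.7]
opening: 0.196
finger_force: 50.3
```

Converted, 0.0055 m is 0.0069, 0.0045 m is 0.0056.

{"method": "steer_hand", "body": {"rows": [[0.1, 0, 0, 0.0019, 0, 0, 0], [0.1, 0, 0, 0.0038, 0, 0, 0], [0.1, 0, 0, 0.0056, 0, 0, 0], [0.1, 0, 0, 0.0069, 0, 0, 0], [0.1, 0, 0, 0.0069, 0, 0, 0], [0.1, 0, 0, 0.0069, 0, 0, 0]]}}

```text
clock: 36.7
tool_pos: [0.4961, 0.2072, 0.0632]
eef_rot: [0.057, 0.998, 0.0, 0.0]
contact_force: [0.4, -0.3, -2.2]
opening: 0.196
finger_force: 50.3
```

Converted, 0.0015 m is 0.0019, 0.001 m is 0.0013.

{"method": "steer_hand", "body": {"rows": [[0.1, 0, 0, 0.0013, 0, 0, 0], [0.1, 0, 0, 0.0019, 0, 0, 0], [0.1, 0, 0, 0.0019, 0, 0, 0]]}}

```text
clock: 37.0
tool_pos: [0.4962, 0.2072, 0.0629]
eef_rot: [0.057, 0.998, -0.0, 0.001]
contact_force: [-2.1, -1.5, 8.4]
opening: 0.195
finger_force: 50.4
```

Seated (8 N contact at the right height). Release, rise and verify.

Converted, -0.18 m is -0.225, -0.16 m is -0.2.

{"method": "steer_hand", "body": {"rows": [[0.2, 0, 0, -0.0013, 0, 0, 0], [0.5, 0, 0, -0.0013, 0, 0, 0], [0.6, 0, 0, -0.0013, 0, 0, 0], [0.6, 0, 0, -0.025, 0, 0, 0], [0.6, 0, 0, -0.075, 0, 0, 0], [0.6, 0, 0, -0.1375, 0, 0, 0], [0.6, 0, 0, -0.2, 0, 0, 0], [0.6, 0, 0, -0.225, 0, 0, 0]]}}

```text
clock: 37.8
tool_pos: [0.4975, 0.2088, 0.2461]
eef_rot: [0.057, 0.998, 0.002, 0.003]
contact_force: [0.3, -0.1, 0.3]
opening: 0.602
finger_force: 0.0
```

{"method": "steer_hand", "body": {"rows": [[0.6, 0, -0.0625, 0, 0, 0, 0], [0.6, 0, -0.125, 0, 0, 0, 0], [0.6, 0, -0.1875, 0, 0, 0, 0], [0.6, 0, -0.25, 0, 0, 0, 0], [0.6, 0, -0.3125, 0, 0, 0, 0], [0.6, 0, -0.375, 0, 0, 0, 0], [0.6, 0, -0.4375, 0, 0, 0, 0], [0.6, 0, -0.475, 0, 0, 0, 0], [0.6, 0, -0.475, 0, 0, 0, 0], [0.6, 0, -0.475, 0, 0, 0, 0]]}}

```text
clock: 38.8
tool_pos: [0.4529, -0.1705, 0.2416]
eef_rot: [0.058, 0.998, 0.0, 0.0]
contact_force: [-0.5, 0.6, -0.6]
opening: 0.601
finger_force: 0.0
```

Run:
```python
from h import *
t,pt=snap('top','t18');b,pb=snap('scene','s18')
for im,p,n,bx in ((t,pt,'top',(110,150,225,295)),(b,pb,'scene',(110,120,230,240))):
    h=cv2.cvtColor(im,cv2.COLOR_RGB2HSV).astype(int);H,S,V=h[...,0],h[...,1],h[...,2]
    for k in blobs(roi((H>12)&(S<165)&(V>120)&(S>50),*bx),1000):
        w=cast(k,.058,p)[:,:2].astype(np.float32); print(n,cv2.minAreaRect(w))
circs(roi(grey(t),250,235,290,275),.044,pt)
h=cv2.cvtColor(t,cv2.COLOR_RGB2HSV).astype(int);H,S,V=h[...,0],h[...,1],h[...,2]
circs(roi((H<5)&(S>170)|(H>172)&(S>150),310,125,350,165),.041,pt)
```

```text
top ((0.35278162360191345, 0.18981270492076874), (0.023648545145988464, 0.25140103697776794), 1.8440654277801514)
top ((0.49493664503097534, 0.20590347051620483), (0.138175368309021, 0.23173926770687103), 83.60408782958984)
scene ((0.49549219012260437, 0.20304924249649048), (0.14535540342330933, 0.23254695534706116), 83.16143798828125)
px [270. 252.] ell [ 0.4377 -0.0339] [0.0456 0.0472] circ [ 0.4375 -0.0334] 0.0244 rect [ 0.4371 -0.0344] [0.0466 0.0449] 1.6
px [331. 143.] ell [ 0.6935 -0.1708] [0.0554 0.0577] circ [ 0.6938 -0.1709] 0.0302 rect [ 0.6939 -0.1706] [0.0563 0.0541] 0.2
```

```bash
python3 -c "
from plant import r
print(r.finish_job())"
```

```text
the job is handed in; nothing more can be done
None
```

I handed the job in after about 39 s of robot time, though I haven't seen the verdict: both tarts (only two were there) stand in the box under the lid, which sits level. All three rings lie flat on the rack, the can is still standing, and the jam jar and timer look unmoved.

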